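Rack the biscuit stamp and lift the caddy level

TASK

Put the smaller of the two loose round wooden biscuit stamps fully home, face down and knob up, in the round well of the wooden caddy while the caddy stands on the ledge, and let go of it. Then pick the caddy up by its handle, with both stamps in their wells, to about 10 cm above the ledge, level all the way, and hold it there still and level for a couple of seconds; finish while still holding it up. Leave the larger round stamp, the rolling pin and the sieve where they are.

Things in the scene. Friction and masses are not known exactly. Their poses are not given: they have to be found in the camera images.
- small_round_mid (a point): Smaller loose round biscuit stamp, plain wood: a flat disc 66 mm across and 12 mm thick, with a plain upright cylindrical knob 24 mm across on its middle, from 12 to 60 mm above the underside. The point is on its axis half-way up, 30 mm above the underside; z up along the knob. It stands on the ledge, knob up, 65 to 125 g. Grasp the knob.
- large_round_mid (a point): Larger round biscuit stamp, same shape and wood but its disc is 84 mm across, too big for the well; same knob and heights (60 mm tall). The two round stamps may have swapped places. The point is on its axis, 30 mm above the underside. Leave alone.
- caddy_handle (a point): Centre of the caddy's grip bar, 149 mm above the board's underside. Bar: 100 mm long in x, 20 mm thick in y, 26 mm high (136 to 162 mm up), on a flat post (36 by 16 mm) at the middle of a loose wooden board 100 (x) by 260 (y) by 16 mm, standing on the ledge. z up. 450 to 800 g with both stamps, about balanced under the bar. Pinch the bar across y from above.
- round_seat (a point): Where the middle point of the smaller round stamp comes to lie when it is fully home in the round well: on the well's axis, 30 mm above the well's floor. The well is 70 mm across and 8 mm deep; its floor is 8 mm above the board's underside; its axis is 80 mm from the handle towards the caddy's -y end. Axes as the caddy's.
- square_mid (a point): Square biscuit stamp, 62 by 62 mm, 12 mm thick, with the same knob, 60 mm tall; it already sits in the square well of the caddy. The point is on its axis, 30 mm above its underside. It stays there.
- square_seat (a point): Where the middle point of the square stamp lies when it sits in the square well (66 by 66 mm, 8 mm deep), 80 mm from the handle towards the caddy's +y end, 30 mm above the well's floor. Axes as the caddy's.
- rolling_pin: Wooden rolling pin lying on the ledge beyond the work, along its own y, 50 mm thick and 430 mm long over its handles. Origin under its middle. Leave alone.
- sieve: Round steel sieve, 160 mm across the rim and 60 mm high, with a handle that runs 190 mm from its middle towards its own +y. Origin at the centre of its underside. Leave alone.
There are look-alikes about, which are no part of the job. What is shaped like the part that bears small_round_mid but green or red is not meant. What is shaped like the part that bears square_mid but blue is not meant.

How it is judged:
On the way, in this order (a step that is already met when the one before it is completed fails the run):
1. the smaller round stamp is home in the round well and released, the caddy still standing on the ledge (distance between small_round_mid and round_seat below 0.006 m and angle between the z axis of small_round_mid and the z axis of round_seat, either way round below 0.08 rad and contact force between the fingers and small_round below 0.1 N and height (world z) of caddy_handle below 0.159 m), for 0.2 s.
2. the caddy, with both stamps in it, is held by the gripper still and level, at least 60 mm above the ledge, for one second (height (world z) of caddy_handle above 0.209 m and angle between caddy_handle's own z axis and vertical below 0.12 rad and linear speed of caddy below 0.03 m/s and angular speed of caddy below 0.15 rad/s and contact force between the fingers and caddy above 1 N and contact force between the fingers and small_round below 0.1 N and contact force between the fingers and square below 0.1 N and contact force between caddy and large_round below 0.1 N and contact force between caddy and rolling_pin below 0.1 N and contact force between caddy and sieve below 0.1 N and distance between small_round_mid and round_seat below 0.006 m and angle between the z axis of small_round_mid and the z axis of round_seat, either way round below 0.08 rad and distance between square_mid and square_seat below 0.006 m), for 1 s.
At the end, for the whole second after the job is handed in: The gripper holds the caddy, underside at least 60 mm above the ledge, tilt under 0.12 rad, still (under 30 mm/s, 0.15 rad/s); the smaller round and the square stamp lie within 6 mm of home in their wells, untouched by the fingers; no bystander touches the caddy (all of step 2); the arm keeps its last pose, push and grip.
It fails at once if the caddy is tipped by more than 0.3 rad (angle between caddy_handle's own z axis and vertical above 0.3 rad).
It fails at once if the large round is moved by more than 30 mm (distance of large_round_mid from where it was at the start of the episode above 0.03 m).
It fails at once if the rolling pin is moved by more than 30 mm (distance of rolling_pin from where it was at the start of the episode above 0.03 m).
It fails at once if the sieve is moved by more than 30 mm (distance of sieve from where it was at the start of the episode above 0.03 m).
It also fails if it takes over 51 s, if anything falls off the work surface, if the arm or the gripper's body presses on something with over 40 N, if the wrist force passes 120 N, or if a joint passes its speed limit or range.

ROBOT

A 7-joint arm with a two-finger parallel gripper is mounted at the origin on the work surface. World frame = base frame: x ahead of the robot, y to its left, z up, the work surface at z = 0. Lengths are in m, angles in rad, forces in N, time in s.
With the tool pointing down it reaches from about 0.4 to 0.9 m from the base axis. Payload 5.5 kg.
Tool frame: the origin (TCP) lies at the centre of the arm's flange, where the gripper is bolted on; the fingertips stand 178 mm ahead of it and the grasp point (between the pads) lies 159 mm ahead of it; z points along the fingers, y is the direction in which the jaws open and shut (so a half turn about z gives the same grasp; the last joint's range is limited). The gripper opens to 92 mm and grips with 3 to 60 N. Pads are 19 mm wide; open, the fingers measure 130 mm over their backs; the gripper's body (75 mm by 190 mm) begins 47 mm behind the grasp point.
Start: joints at [-0.845, 0.501, -0.427, 1.55, 0.221, 1.138, -0.21], TCP at [0.29, 0.582, 0.405] pointing down, gripper open.
Joint ranges: [-2.88, 2.88], [-0.31, 2.03], [-1.54, 1.56], [0.2, 2.42], [-1.41, 4.55], [0.19, 2.02], [-2.57, 2.57]. Speed limits (rad/s): [2.57, 2.57, 3.14, 3.14, 3.14, 3.14, 3.14].

INTERFACE

Orientations are given as a unit quaternion [w, x, y, z].
In Python, from rig import get_obs, optics, robot gives the robot as it stands. The module is installed in compiled form; this text tells all that it offers.
- The arm moves only by the tool arm_command, never from a script. Its argument "steps" is a list of rows, each an object of numbers: "tx", "ty", "tz": the shift along the tool's x, y, z in mm; "ax", "ay", "az": the turn, a rotation vector about the tool's x, y, z in degrees; "hand": the gripper command: -1 is shut, 1 is fully open, values between are in proportion. A call has 1 to 5 rows; each row is the pose to reach, as a shift and turn from the pose measured when the call began, along the tool's axes at that moment; what a row does not reach only later rows make up. A row lasts 1/12 s, in which the tool goes at most 41.7 mm and 7.16 degrees, less where a joint would pass 70% of its speed; a pose out of reach is approached as far as the arm can. A call with a gripper value outside its range is refused whole. The fingers move at their own pace and stop on an object; "squeeze" is the grip in N (left out, the last holds). Time passes only in rows, so rows that repeat a pose let the fingers close. It gives the time, the measured TCP pose, the force and the opening at its end, in the units of the state.
- get_obs(): the state, without advancing time (a new reading comes with each control period).
- optics.camera(name): name is "scene" or "top" or "wrist"; returns a dict with "frame" (420x560x3 uint8, blue, green, red), "vertical_fov" (degrees; the focal length in pixels is half the picture's height over the tangent of half this angle, whatever the lens; pixels are square), "cx", "cy" (the principal point, pixels), "R" (3x3) and "t" (3): a world point X has camera coordinates R X + t. Camera axes: x right, y down, z forward; pixel columns grow to the right and rows downward; lengths in m; the calibration is good to about 2 mm. A picture is of the moment at which its call begins. There is no depth.
- robot.sign_off(): hands the job in, once; it reports no verdict.
The state is a dict: "t": time; "q": joint angles; "joint_vel": joint speeds; "tau": joint torques, N m; "position": TCP position; "orientation": TCP orientation; "force": force on the tool from outside, world axes, zero at the start; "ft_torque": the same for the moment, N m; "finger_gap": opening from 0.0 (shut) to 1.0 (fully open).
Only numpy, scipy, OpenCV 4.12 (cv2) and the standard library are available. Lean on these libraries where they do the work, as an engineer would, in place of code of your own. Each camera call takes 0.05 s, during which the arm holds its last target.

## Working session

There is one attempt and no reset: what is moved stays moved. The work goes in short steps, Python scripts to look and compute and a tool call to move; the robot and the scene stay as the last step left them, time stands still between calls to the robot, and variables do not carry over. Pictures are saved under pics/ and viewed, and the job is handed in when it is done.

Besides the shell and the picture viewer there is one more tool, called after "Call:" as name(argument=value, ...), one argument or row to a line, values as JSON. arm_command: Moves the arm, as the interface text tells. Its arguments: {"type":"object","properties":{"steps":{"type":"array"},"squeeze":{"type":"number"}},"required":["steps"]}

```bash
mkdir -p pics; python3 - <<'E'
from rig import get_obs, optics, robot
import cv2
o=get_obs();print({k:o[k] for k in('t','position','orientation','force','finger_gap')})
for n in('scene','top','wrist'):
    c=optics.camera(n);cv2.imwrite(f'pics/{n}0.png',c['frame']);print(n,c['vertical_fov'],c['cx'],c['cy'],c['R'],c['t'])
E
```

```text
{'t': 0.0, 'position': array([0.29008041, 0.58128515, 0.40370296]), 'orientation': array([-2.51448010e-04,  2.29287645e-01,  9.73358247e-01, -9.13980934e-04]), 'force': array([ 0.81977841, -0.26263395, -0.42842568]), 'finger_gap': 0.9986775274436969}
scene 44.00489576038608 277.5977716247002 215.6123765267293 [[ 0.79791741  0.60267091  0.01075136]
 [ 0.33733    -0.43169032 -0.83657154]
 [-0.49953607  0.67114175 -0.54775219]] [-0.50354617 -0.05761831  1.62179206]
top 52.999335467152015 276.83285099773997 206.36599483709398 [[-0.01802102 -0.99982648 -0.00471633]
 [-0.99761891  0.01829491 -0.06649662]
 [ 0.06657136  0.00350676 -0.9977755 ]] [0.08852968 0.57837571 1.07747094]
wrist 61.75460319559652 270.195923371051 215.16857850216599 [[ 0.44586314  0.89509939 -0.00177535]
 [ 0.85130015 -0.42343152  0.30982867]
 [ 0.27657571 -0.13965254 -0.95079075]] [-0.6484584  -0.03941082  0.39309916]
```

View pics/scene0.png

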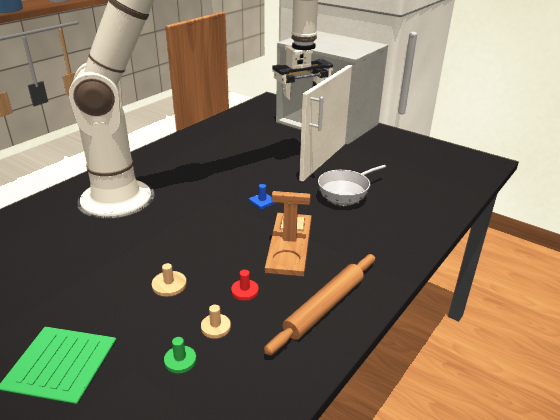

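View pics/top0.png

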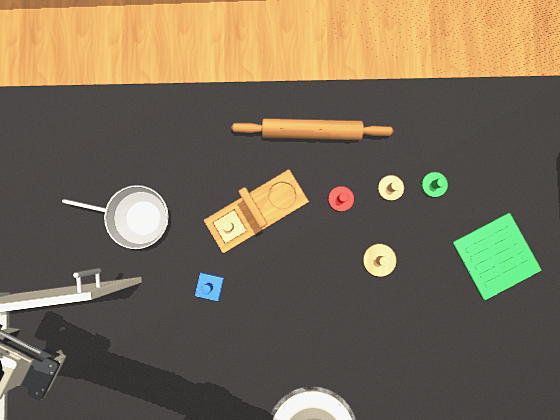

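View pics/wrist0.png

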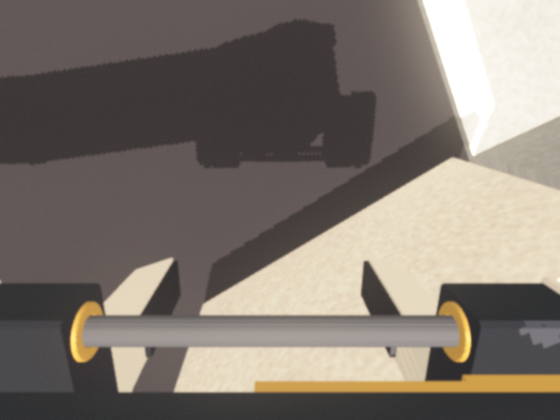

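The small stamp is the tan one at (391,188) in the top view, and the large one is at (380,260). The caddy is centred near (257,210), with its empty round well at (283,194). The cabinet door beside the gripper is near row 290, columns 0–140. Next I'll measure these.

```bash
cat > h.py <<'E'
import numpy as np, cv2
from rig import get_obs, optics, robot
def ray(c,u,v):
    f=c['frame'].shape[0]/2/np.tan(np.radians(c['vertical_fov'])/2)
    d=np.array([(u-c['cx'])/f,(v-c['cy'])/f,1.]);R=np.array(c['R']);t=np.array(c['t'])
    return -R.T@t, R.T@d
def plane(c,u,v,z):
    o,d=ray(c,u,v); return o+d*(z-o[2])/d[2]
def two(c1,p1,c2,p2):
    o1,d1=ray(c1,*p1);o2,d2=ray(c2,*p2)
    s=np.linalg.lstsq(np.c_[d1,-d2],o2-o1,rcond=None)[0]
    a=o1+s[0]*d1;b=o2+s[1]*d2
    return (a+b)/2,np.linalg.norm(a-b)
def proj(c,X):
    f=c['frame'].shape[0]/2/np.tan(np.radians(c['vertical_fov'])/2)
    p=np.array(c['R'])@np.array(X)+np.array(c['t']); return f*p[0]/p[2]+c['cx'],f*p[1]/p[2]+c['cy']
E
python3 - <<'E'
from h import *
np.set_printoptions(precision=4,suppress=True)
c=optics.camera('top');s=optics.camera('scene')
for n,k in(('top',c),('scene',s)):
    h=cv2.cvtColor(k['frame'],cv2.COLOR_BGR2HSV)
    m=cv2.inRange(h,(8,50,90),(30,255,255))
    if n=='top': m[:90]=0
    cs,_=cv2.findContours(m,cv2.RETR_EXTERNAL,cv2.CHAIN_APPROX_NONE)
    for q in cs:
        if cv2.contourArea(q)<150: continue
        x,y,w,hh=cv2.boundingRect(q)
        print(n,(x,y,w,hh),cv2.contourArea(q))
        if n=='top' and w<45 and x>350:
            (u,v),r=cv2.minEnclosingCircle(q);e=cv2.fitEllipse(q)
            P=plane(c,*e[0],.012);W=[plane(c,x,v,.012),plane(c,x+w,v,.012)]
            print('   disc',P,e, 'diam',np.linalg.norm(W[1]-W[0]))
        if n=='top' and 190<x<240:
            b=cv2.minAreaRect(q);print(b,[plane(c,*p,.016) for p in cv2.boxPoints(b)])
cv2.imwrite('pics/t1.png',cv2.resize(c['frame'][150:270,190:330],None,fx=5.5,fy=5,interpolation=cv2.INTER_CUBIC)[:600])
cv2.imwrite('pics/t2.png',cv2.resize(c['frame'][160:285,340:450],None,fx=4.8,fy=4.8,interpolation=cv2.INTER_CUBIC))
cv2.imwrite('pics/s1.png',cv2.resize(s['frame'][180:280,240:330],None,fx=6,fy=6,interpolation=cv2.INTER_CUBIC))
# door
print('door tip foot?',plane(s,303,174,0),'top corner two-view',two(c,(141,281),s,(305,108)))
E
```

```text
top (363, 243, 34, 34) 843.0
   disc [ 0.437 -0.186  0.012] ((379.4788513183594, 259.5889892578125), (32.35514450073242, 33.26374816894531), 133.3600616455078) diam 0.08820121144303017
top (378, 175, 27, 26) 506.0
   disc [ 0.6252 -0.2218  0.012 ] ((390.6626892089844, 187.2557830810547), (24.985830307006836, 25.864042282104492), 97.19237518310547) diam 0.07082816967710241
top (203, 169, 107, 84) 3924.0
((253.79408264160156, 207.32351684570312), (46.99061584472656, 101.18415832519531), 59.03623962402344) [array([0.566 , 0.2834, 0.016 ]), array([0.6989, 0.0541, 0.016 ]), array([ 0.5915, -0.007 ,  0.016 ]), array([0.4602, 0.2212, 0.016 ])]
top (230, 118, 165, 22) 2369.0
((312.012451171875, 128.52664184570312), (164.0484619140625, 19.624784469604492), 1.5074357986450195) [array([0.7683, 0.1991, 0.016 ]), array([0.821 , 0.1971, 0.016 ]), array([ 0.801 , -0.2366,  0.016 ]), array([ 0.7485, -0.2333,  0.016 ])]
scene (201, 304, 30, 35) 669.0
scene (151, 263, 36, 34) 764.5
scene (264, 254, 112, 101) 2436.5
scene (318, 211, 242, 209) 30464.5
scene (264, 191, 48, 85) 2765.5
scene (0, 90, 14, 29) 253.5
scene (77, 81, 32, 13) 220.0
scene (56, 28, 20, 69) 351.0
scene (165, 11, 65, 120) 5856.5
scene (0, 0, 126, 22) 1035.5
door tip foot? [0.373  0.4845 0.    ] top corner two-view (array([0.4354, 0.3544, 0.2892]), np.float64(0.035289538955532614))
```

```bash
ls pics
```

```text
s1.png
scene0.png
t1.png
t2.png
top0.png
wrist0.png
```

View pics/t1.png

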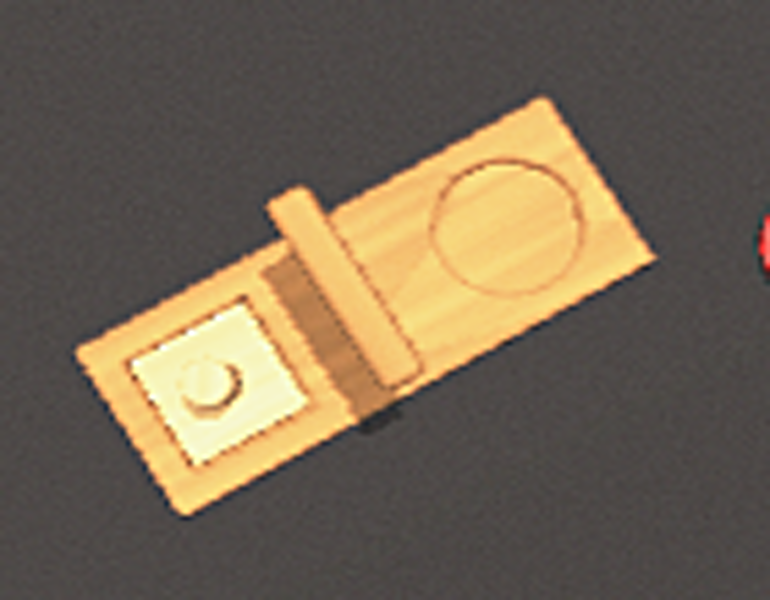

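View pics/t2.png

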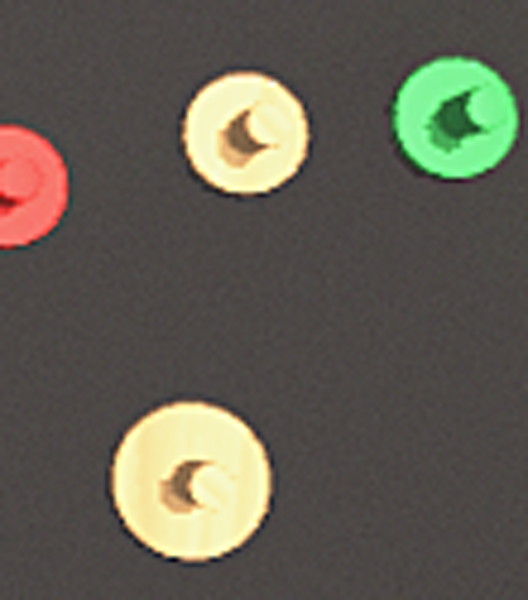

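View pics/s1.png

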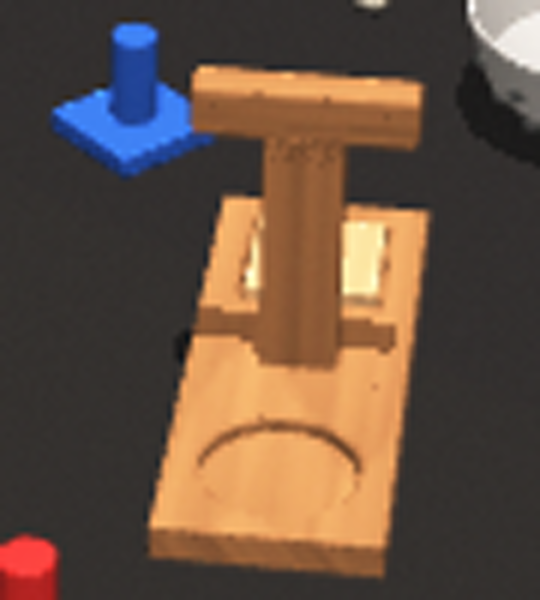

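Picture `t1` shows the board corners, the bar and the well clearly. `t2` confirms the disc sizes: the smaller disc is at the top of the crop and the larger at the bottom. I'll compute the poses from these.

```bash
python3 - <<'E'
from h import *
np.set_printoptions(precision=4,suppress=True)
c=optics.camera('top');s=optics.camera('scene')
f=lambda x,y:((x+.5)/5.5+190-.5,(y+.5)/5+150-.5)
g=lambda x,y:((x+.5)/6+240-.5,(y+.5)/6+180-.5)
B=[plane(c,*f(*p),.016) for p in((543,95),(658,258),(185,517),(78,350))]
B=np.array(B);print(B);print('sides',[np.linalg.norm(B[i]-B[i-1]) for i in range(4)],'ctr',B.mean(0))
ax=(B[0]+B[1]-B[2]-B[3]);print('-y axis dir deg',np.degrees(np.arctan2(ax[1],ax[0])))
H=np.array([plane(c,*f(*p),.162) for p in((268,207),(303,185),(423,370),(390,390))]);print('bar',H,H.mean(0),[np.linalg.norm(H[i]-H[i-1]) for i in range(4)])
d=H[0]+H[1]-H[2]-H[3];print('bar dir',np.degrees(np.arctan2(d[1],d[0])))
w=plane(c,*f(507,228),.016);print('well',w)
u=ax/np.linalg.norm(ax);print('well pred from board/bar',B.mean(0)+.08*u,H.mean(0)+.08*u)
print('square pred',B.mean(0)-.08*u)
Bs=np.array([plane(s,*g(*p),.016) for p in((425,210),(225,198),(150,530),(385,550))]);print('scene board',Bs,Bs.mean(0))
# small stamp
tp=lambda x,y:((x+.5)/4.8+340-.5,(y+.5)/4.8+160-.5)
print('knob top topview',plane(c,*tp(269,123),.06))
k=s['frame'][300:345,195:240];cv2.imwrite('pics/s2.png',cv2.resize(k,None,fx=12,fy=12,interpolation=cv2.INTER_CUBIC))
k=s['frame'][20:220,240:400];cv2.imwrite('pics/s3.png',cv2.resize(k,None,fx=3,fy=3,interpolation=cv2.INTER_CUBIC))
E
```

```text
[[ 0.679   0.046   0.016 ]
 [ 0.5921 -0.0069  0.016 ]
 [ 0.4614  0.2193  0.016 ]
 [ 0.549   0.2692  0.016 ]]
sides [np.float64(0.2582929946431599), np.float64(0.10176611755193878), np.float64(0.26121108265114784), np.float64(0.1008471436784926)] ctr [0.5704 0.1319 0.016 ]
-y axis dir deg -59.880436913038125
bar [[0.607  0.1643 0.162 ]
 [0.6167 0.1498 0.162 ]
 [0.5318 0.1015 0.162 ]
 [0.523  0.1152 0.162 ]] [0.5696 0.1327 0.162 ] [np.float64(0.09725810644406602), np.float64(0.017563506793581943), np.float64(0.09767794425979251), np.float64(0.016268073972209945)]
bar dir 29.951272132113868
well [0.6092 0.0646 0.016 ]
well pred from board/bar [0.6105 0.0627 0.016 ] [0.6098 0.0635 0.162 ]
square pred [0.5302 0.2011 0.016 ]
scene board [[ 0.5472  0.2701  0.016 ]
 [ 0.4638  0.2186  0.016 ]
 [ 0.5942 -0.006   0.016 ]
 [ 0.68    0.0438  0.016 ]] [0.5713 0.1316 0.016 ]
knob top topview [ 0.6249 -0.2216  0.06  ]
```

```bash
ls pics
```

```text
s1.png
s2.png
s3.png
scene0.png
t1.png
t2.png
top0.png
wrist0.png
```

View pics/s2.png

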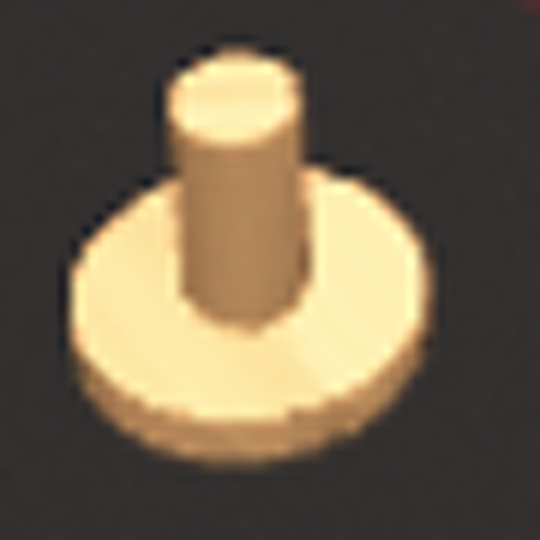

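View pics/s3.png

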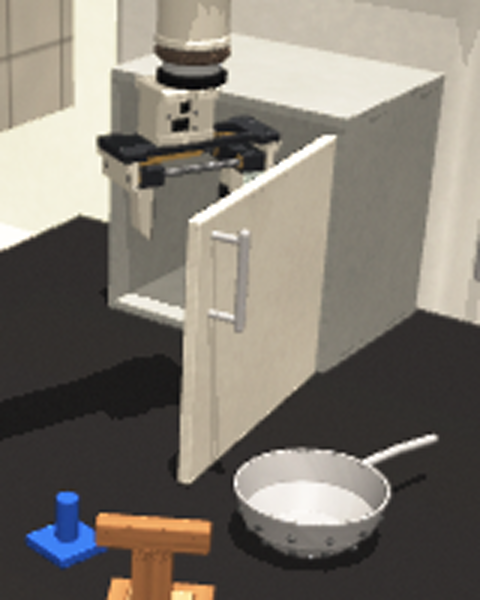

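```bash
cat >> h.py <<'E'
from scipy.spatial.transform import Rotation as Ro
def delta(p,yaw):
    "p target TCP, yaw = world angle (deg) of tool y, tool pointing down"
    o=get_obs();q=o['orientation'];R0=Ro.from_quat([q[1],q[2],q[3],q[0]])
    a=np.radians(yaw);y=np.array([np.cos(a),np.sin(a),0]);z=np.array([0,0,-1.]);x=np.cross(y,z)
    Rt=Ro.from_matrix(np.c_[x,y,z])
    d=R0.inv().apply(np.array(p)-o['position'])*1000; r=np.degrees((R0.inv()*Rt).as_rotvec())
    print('t',round(o['t'],2),'pos',o['position'].round(4),'f',np.round(o['force'],1),'gap',round(o['finger_gap'],3),'q',np.round(o['q'],2))
    print('  delta mm',d.round(1),'deg',r.round(2))
E
python3 - <<'E'
from h import *
c=optics.camera('top');s=optics.camera('scene')
print(plane(s,301.7,180.7,0),plane(c,141,281,.30),two(c,(141,280),s,(303.3,94)))
print('red',plane(c,341,199,.012),'green',plane(c,434.5,184,.012))
delta((.29,.58,.56),63.5); delta((.625,-.222,.45),30)
E
```

```text
[0.39591125 0.44385479 0.        ] [0.42257552 0.33995643 0.3       ] (array([0.44080834, 0.33795   , 0.33665091]), np.float64(0.03193632820594719))
red [ 0.59666317 -0.09061933  0.012     ] green [ 0.631663   -0.33711202  0.012     ]
t 0.45 pos [0.2902 0.5816 0.4046] f [-0.4 -0.  -0.4] gap 0.997 q [-0.84  0.5  -0.43  1.55  0.22  1.14 -0.21]
  delta mm [  -0.6   -1.5 -155.4] deg [-0.01 -0.   -0.01]
t 0.45 pos [0.2902 0.5816 0.4046] f [-0.4 -0.  -0.4] gap 0.997 q [-0.84  0.5  -0.43  1.55  0.22  1.14 -0.21]
  delta mm [-658.4 -569.6  -45.3] deg [-1.000e-02  0.000e+00  3.349e+01]
```

Call:
arm_command(
  steps=[
    {"tz": -40, "hand": 1},
    {"tz": -80, "hand": 1},
    {"tz": -120, "hand": 1},
    {"tz": -150, "hand": 1},
  ],
  squeeze=15,
)

```text
$.steps[0]: bad value
```

```bash
python3 - <<'E'
from h import *
delta((.625,-.222,.45),30)
E
```

```text
t 0.45 pos [0.2902 0.5816 0.4046] f [-0.4 -0.  -0.4] gap 0.997 q [-0.84  0.5  -0.43  1.55  0.22  1.14 -0.21]
  delta mm [-658.4 -569.6  -45.3] deg [-1.000e-02  0.000e+00  3.349e+01]
```

Call:
arm_command(
  steps=[
    {"tx": 0, "ty": 0, "tz": -40, "ax": 0, "ay": 0, "az": 0, "hand": 1},
    {"tx": 0, "ty": 0, "tz": -80, "ax": 0, "ay": 0, "az": 0, "hand": 1},
    {"tx": 0, "ty": 0, "tz": -120, "ax": 0, "ay": 0, "az": 0, "hand": 1},
    {"tx": 0, "ty": 0, "tz": -150, "ax": 0, "ay": 0, "az": 0, "hand": 1},
  ],
  squeeze=15,
)

```text
t: 0.78
position: [0.29, 0.5817, 0.5585]
orientation: [0.0, 0.229, 0.973, 0.002]
force: [0.1, 1.3, -0.5]
finger_gap: 1.003
```

```bash
python3 - <<'E'
from h import *
delta((.625,-.222,.45),30)
E
```

```text
t 0.78 pos [0.29   0.5817 0.5585] f [ 0.1  1.3 -0.5] gap 1.003 q [-0.84  0.4  -0.45  1.34  0.17  1.43 -0.17]
  delta mm [-658.6 -570.   106.5] deg [ 0.17 -0.07 33.49]
```

Call:
arm_command(
  steps=[
    {"tx": -30, "ty": -26, "tz": 0, "ax": 0, "ay": 0, "az": 4, "hand": 1},
    {"tx": -60, "ty": -52, "tz": 0, "ax": 0, "ay": 0, "az": 8, "hand": 1},
    {"tx": -90, "ty": -78, "tz": 0, "ax": 0, "ay": 0, "az": 12, "hand": 1},
    {"tx": -120, "ty": -104, "tz": 0, "ax": 0, "ay": 0, "az": 16, "hand": 1},
    {"tx": -150, "ty": -130, "tz": 0, "ax": 0, "ay": 0, "az": 20, "hand": 1},
  ],
)

```text
t: 1.2
position: [0.3664, 0.3965, 0.5583]
orientation: [0.0, 0.396, 0.918, 0.002]
force: [0.7, -0.7, -0.0]
finger_gap: 0.997
```

```bash
python3 - <<'E'
from h import *
delta((.625,-.222,.45),30)
E
```

```text
t 1.2 pos [0.3664 0.3965 0.5583] f [ 0.7 -0.7 -0. ] gap 0.997 q [-0.59  0.17 -0.33  1.62  0.06  1.35 -0.17]
  delta mm [-627.6 -236.5  106.6] deg [ 0.2  -0.1  13.31]
```

Call:
arm_command(
  steps=[
    {"tx": -37, "ty": -14, "tz": 0, "ax": 0, "ay": 0, "az": 3, "hand": 1},
    {"tx": -74, "ty": -28, "tz": 0, "ax": 0, "ay": 0, "az": 6, "hand": 1},
    {"tx": -111, "ty": -42, "tz": 0, "ax": 0, "ay": 0, "az": 9, "hand": 1},
    {"tx": -148, "ty": -56, "tz": 0, "ax": 0, "ay": 0, "az": 12, "hand": 1},
    {"tx": -185, "ty": -70, "tz": 0, "ax": 0, "ay": 0, "az": 13, "hand": 1},
  ],
)

```text
t: 1.62
position: [0.4425, 0.212, 0.5582]
orientation: [0.0, 0.499, 0.867, 0.002]
force: [1.2, 0.2, -0.1]
finger_gap: 0.999
```

```bash
python3 - <<'E'
from h import *
delta((.625,-.222,.45),30)
E
```

```text
t 1.62 pos [0.4425 0.212  0.5582] f [ 1.2  0.2 -0.1] gap 0.999 q [-0.35  0.07 -0.16  1.74  0.01  1.34  0.02]
  delta mm [-467.1  -60.7  107. ] deg [ 0.25 -0.12  0.16]
```

Call:
arm_command(
  steps=[
    {"tx": -40, "ty": -5, "tz": 0, "ax": 0, "ay": 0, "az": 0, "hand": 1},
    {"tx": -80, "ty": -10, "tz": 0, "ax": 0, "ay": 0, "az": 0, "hand": 1},
    {"tx": -120, "ty": -15, "tz": 0, "ax": 0, "ay": 0, "az": 0, "hand": 1},
    {"tx": -160, "ty": -20, "tz": 0, "ax": 0, "ay": 0, "az": 0, "hand": 1},
    {"tx": -200, "ty": -25, "tz": 0, "ax": 0, "ay": 0, "az": 0, "hand": 1},
  ],
)

```text
t: 2.03
position: [0.5215, 0.0246, 0.5582]
orientation: [0.001, 0.499, 0.867, 0.003]
force: [0.9, 0.7, -0.6]
finger_gap: 0.998
```

Call:
arm_command(
  steps=[
    {"tx": -40, "ty": -5, "tz": 10, "ax": 0, "ay": 0, "az": 0, "hand": 1},
    {"tx": -80, "ty": -10, "tz": 20, "ax": 0, "ay": 0, "az": 0, "hand": 1},
    {"tx": -120, "ty": -15, "tz": 30, "ax": 0, "ay": 0, "az": 0, "hand": 1},
    {"tx": -160, "ty": -20, "tz": 40, "ax": 0, "ay": 0, "az": 0, "hand": 1},
    {"tx": -200, "ty": -25, "tz": 50, "ax": 0, "ay": 0, "az": 0, "hand": 1},
  ],
)

```text
t: 2.45
position: [0.6007, -0.1615, 0.5078]
orientation: [0.001, 0.498, 0.867, 0.003]
force: [0.7, -0.0, -0.6]
finger_gap: 1.0
```

```bash
python3 - <<'E'
from h import *
delta((.625,-.222,.40),30)
E
```

```text
t 2.45 pos [ 0.6007 -0.1615  0.5078] f [ 0.7 -0.  -0.6] gap 1.0 q [ 0.11  0.34  0.15  1.52 -0.06  1.29  0.79]
  delta mm [-64.7 -10.  107.6] deg [ 0.33 -0.07  0.2 ]
```

Call:
arm_command(
  steps=[
    {"tx": -22, "ty": -3, "tz": 34, "ax": 0, "ay": 0, "az": 0, "hand": 1},
    {"tx": -44, "ty": -7, "tz": 70, "ax": 0, "ay": 0, "az": 0, "hand": 1},
    {"tx": -65, "ty": -10, "tz": 107, "ax": 0.3, "ay": 0, "az": 0.2, "hand": 1},
    {"tx": -65, "ty": -10, "tz": 107, "ax": 0.3, "ay": 0, "az": 0.2, "hand": 1},
    {"tx": -65, "ty": -10, "tz": 107, "ax": 0.3, "ay": 0, "az": 0.2, "hand": 1},
  ],
)

```text
t: 2.87
position: [0.6242, -0.2232, 0.3972]
orientation: [-0.004, 0.501, 0.865, -0.0]
force: [-0.2, 0.5, 0.1]
finger_gap: 0.996
```

```bash
python3 - <<'E'
from h import *
np.set_printoptions(precision=4,suppress=True)
delta((.625,-.222,.40),30)
c=optics.camera('wrist');cv2.imwrite('pics/w1.png',c['frame'])
print(proj(c,(.625,-.222,.012)),proj(c,(.625,-.222,.06)))
# tool axis point in wrist
print(get_obs()['position'])
h=cv2.cvtColor(c['frame'],cv2.COLOR_BGR2HSV)
m=cv2.inRange(h,(8,40,90),(32,255,255));cv2.imwrite('pics/m1.png',m)
E
```

```text
t 2.87 pos [ 0.6242 -0.2232  0.3972] f [-0.2  0.5  0.1] gap 0.996 q [ 0.19  0.5   0.16  1.54 -0.09  1.12  0.89]
  delta mm [ 0.7  1.3 -2.8] deg [-0.25 -0.32 -0.13]
(np.float64(273.55736512229066), np.float64(185.3825656608431)) (np.float64(273.7929193250229), np.float64(196.84408551601214))
[ 0.6252 -0.2221  0.4001]
```

View pics/w1.png

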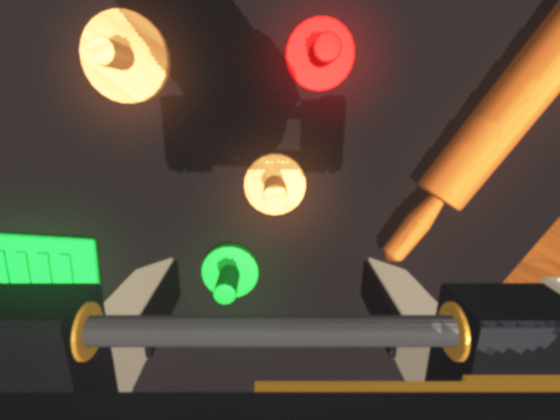

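The wrist view shows the small disc centred at about (275,185), against a prediction of (273.6,185.4). That agrees, so I'll descend.

Call:
arm_command(
  steps=[
    {"tx": 0, "ty": 0, "tz": 40, "ax": 0, "ay": 0, "az": 0, "hand": 1},
    {"tx": 0, "ty": 0, "tz": 80, "ax": 0, "ay": 0, "az": 0, "hand": 1},
    {"tx": 0, "ty": 0, "tz": 115, "ax": 0, "ay": 0, "az": 0, "hand": 1},
    {"tx": 0, "ty": 0, "tz": 140, "ax": 0, "ay": 0, "az": 0, "hand": 1},
    {"tx": 0, "ty": 0, "tz": 150, "ax": 0, "ay": 0, "az": 0, "hand": 1},
  ],
)

```text
t: 3.33
position: [0.6249, -0.2193, 0.2491]
orientation: [-0.002, 0.499, 0.867, 0.001]
force: [-1.9, 0.8, -1.2]
finger_gap: 0.999
```

```bash
python3 - <<'E'
from h import *
delta((.625,-.222,.199),30)
c=optics.camera('wrist');cv2.imwrite('pics/w2.png',c['frame'])
print(proj(c,(.625,-.222,.012)),proj(c,(.625,-.222,.06)))
E
```

```text
t 3.33 pos [ 0.6249 -0.2193  0.2491] f [-1.9  0.8 -1.2] gap 0.999 q [ 0.2   0.66  0.13  1.64 -0.11  0.85  0.91]
  delta mm [-2.6 -1.2 50. ] deg [-0.03 -0.29  0.13]
(np.float64(269.36362231557064), np.float64(239.29218987961235)) (np.float64(269.1085465827754), np.float64(272.35530202165984))
```

View pics/w2.png

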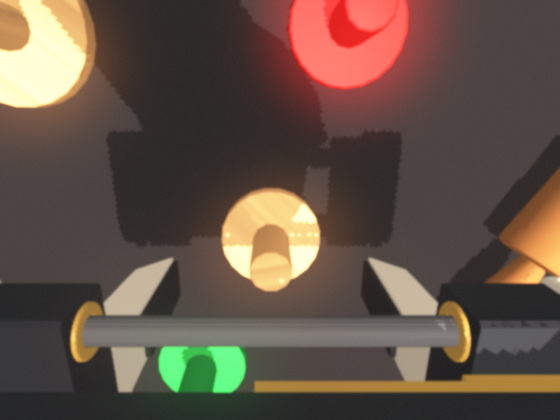

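The disc centre is at about (271,235) and the knob top at (271,271), within 1–2 mm of prediction. I'll finish the descent.

Call:
arm_command(
  steps=[
    {"tx": -2, "ty": -1, "tz": 20, "ax": 0, "ay": 0, "az": 0, "hand": 1},
    {"tx": -2, "ty": -1, "tz": 40, "ax": 0, "ay": 0, "az": 0, "hand": 1},
    {"tx": -2, "ty": -1, "tz": 50, "ax": 0, "ay": -0.3, "az": 0, "hand": 1},
    {"tx": -2, "ty": -1, "tz": 50, "ax": 0, "ay": -0.3, "az": 0, "hand": 1},
  ],
)

```text
t: 3.72
position: [0.6251, -0.2208, 0.1989]
orientation: [-0.0, 0.499, 0.867, -0.0]
force: [-0.8, -0.1, -0.1]
finger_gap: 0.998
```

```bash
python3 - <<'E'
from h import *
delta((.625,-.222,.199),30)
c=optics.camera('wrist');cv2.imwrite('pics/w3.png',c['frame'])
E
```

```text
t 3.72 pos [ 0.6251 -0.2208  0.1989] f [-0.8 -0.1 -0.1] gap 0.998 q [ 0.21  0.73  0.13  1.65 -0.12  0.77  0.92]
  delta mm [-1.  -0.7 -0.1] deg [-0.05 -0.02  0.17]
```

View pics/w3.png

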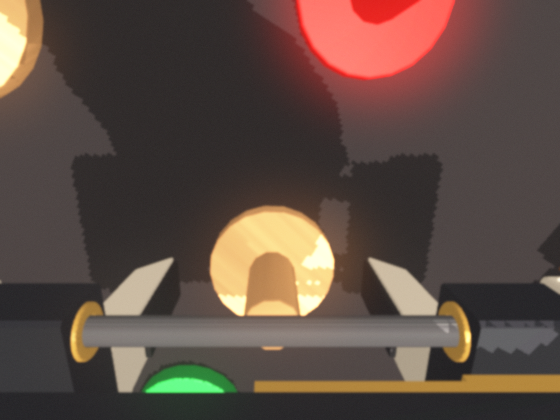

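The knob is centred between the fingers, so I'll close with a moderate grip.

Call:
arm_command(
  steps=[
    {"tx": 0, "ty": 0, "tz": 0, "ax": 0, "ay": 0, "az": 0, "hand": -1},
    {"tx": 0, "ty": 0, "tz": 0, "ax": 0, "ay": 0, "az": 0, "hand": -1},
    {"tx": 0, "ty": 0, "tz": 0, "ax": 0, "ay": 0, "az": 0, "hand": -1},
    {"tx": 0, "ty": 0, "tz": 0, "ax": 0, "ay": 0, "az": 0, "hand": -1},
    {"tx": 0, "ty": 0, "tz": 0, "ax": 0, "ay": 0, "az": 0, "hand": -1},
  ],
  squeeze=15,
)

```text
t: 4.18
position: [0.6257, -0.2212, 0.2007]
orientation: [0.001, 0.499, 0.867, -0.0]
force: [-1.0, 0.9, -0.0]
finger_gap: 0.685
```

Call:
arm_command(
  steps=[
    {"tx": 0, "ty": 0, "tz": 0, "ax": 0, "ay": 0, "az": 0, "hand": -1},
    {"tx": 0, "ty": 0, "tz": 0, "ax": 0, "ay": 0, "az": 0, "hand": -1},
    {"tx": 0, "ty": 0, "tz": 0, "ax": 0, "ay": 0, "az": 0, "hand": -1},
    {"tx": 0, "ty": 0, "tz": 0, "ax": 0, "ay": 0, "az": 0, "hand": -1},
    {"tx": 0, "ty": 0, "tz": 0, "ax": 0, "ay": 0, "az": 0, "hand": -1},
  ],
)

```text
t: 4.6
position: [0.6256, -0.2212, 0.2005]
orientation: [0.001, 0.499, 0.867, -0.0]
force: [-0.5, -0.4, -0.6]
finger_gap: 0.324
```

```bash
python3 - <<'E'
from h import *
delta((.625,-.222,.199),30)
E
```

```text
t 4.6 pos [ 0.6256 -0.2212  0.2005] f [-0.5 -0.4 -0.6] gap 0.324 q [ 0.21  0.73  0.13  1.65 -0.12  0.77  0.92]
  delta mm [-0.4 -0.9  1.5] deg [0.03 0.06 0.16]
```

Call:
arm_command(
  steps=[
    {"tx": 0, "ty": 0, "tz": 0, "ax": 0, "ay": 0, "az": 0, "hand": -1},
    {"tx": 0, "ty": 0, "tz": 0, "ax": 0, "ay": 0, "az": 0, "hand": -1},
    {"tx": 0, "ty": 0, "tz": 0, "ax": 0, "ay": 0, "az": 0, "hand": -1},
    {"tx": 0, "ty": 0, "tz": 0, "ax": 0, "ay": 0, "az": 0, "hand": -1},
    {"tx": 0, "ty": 0, "tz": 0, "ax": 0, "ay": 0, "az": 0, "hand": -1},
  ],
  squeeze=20,
)

```text
t: 5.02
position: [0.6256, -0.2212, 0.2005]
orientation: [0.001, 0.499, 0.867, -0.0]
force: [0.1, 0.1, -0.6]
finger_gap: 0.258
```

Call:
arm_command(
  steps=[
    {"tx": 0, "ty": 0, "tz": -10, "ax": 0, "ay": 0, "az": 0, "hand": -1},
    {"tx": 0, "ty": 0, "tz": -30, "ax": 0, "ay": 0, "az": 0, "hand": -1},
    {"tx": 0, "ty": 0, "tz": -60, "ax": 0, "ay": 0, "az": 0, "hand": -1},
    {"tx": 0, "ty": 0, "tz": -80, "ax": 0, "ay": 0, "az": 0, "hand": -1},
    {"tx": 0, "ty": 0, "tz": -80, "ax": 0, "ay": 0, "az": 0, "hand": -1},
  ],
)

```text
t: 5.43
position: [0.6275, -0.2221, 0.2865]
orientation: [0.005, 0.499, 0.867, 0.001]
force: [1.2, -0.2, 0.1]
finger_gap: 0.257
```

```bash
python3 - <<'E'
from h import *
delta((.6098,.0635,.28),30)
c=optics.camera('wrist');cv2.imwrite('pics/w4.png',c['frame'])
E
```

```text
t 5.43 pos [ 0.6275 -0.2221  0.2865] f [ 1.2 -0.2  0.1] gap 0.257 q [ 0.2   0.62  0.14  1.62 -0.11  0.9   0.91]
  delta mm [255.9 128.    5.4] deg [0.37 0.43 0.14]
```

View pics/w4.png

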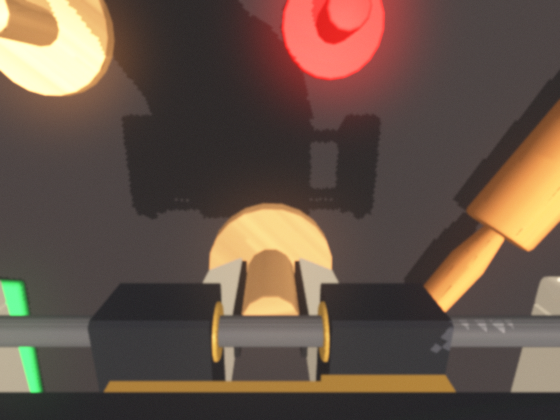

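The stamp is held, with the gap at 0.257, which is about 24 mm. I'll carry it above the well.

Call:
arm_command(
  steps=[
    {"tx": 20, "ty": 10, "tz": -5, "ax": 0, "ay": 0, "az": 0, "hand": -1},
    {"tx": 50, "ty": 25, "tz": -10, "ax": 0, "ay": 0, "az": 0, "hand": -1},
    {"tx": 84, "ty": 42, "tz": -13, "ax": 0, "ay": 0, "az": 0, "hand": -1},
    {"tx": 118, "ty": 59, "tz": -13, "ax": 0, "ay": 0, "az": 0, "hand": -1},
    {"tx": 152, "ty": 76, "tz": -13, "ax": 0, "ay": 0, "az": 0, "hand": -1},
  ],
)

```text
t: 5.9
position: [0.6151, -0.0506, 0.2958]
orientation: [0.003, 0.499, 0.866, 0.0]
force: [0.6, 1.0, -1.5]
finger_gap: 0.258
```

```bash
python3 - <<'E'
from h import *
delta((.61,.0634,.30),30)
E
```

```text
t 5.9 pos [ 0.6151 -0.0506  0.2958] f [ 0.6  1.  -1.5] gap 0.258 q [-0.06  0.53  0.13  1.74 -0.08  0.87  0.63]
  delta mm [101.2  52.8  -4.4] deg [0.19 0.26 0.1 ]
```

Call:
arm_command(
  steps=[
    {"tx": 34, "ty": 18, "tz": -4, "ax": 0, "ay": 0, "az": 0, "hand": -1},
    {"tx": 66, "ty": 35, "tz": -4, "ax": 0, "ay": 0, "az": 0, "hand": -1},
    {"tx": 90, "ty": 47, "tz": -4, "ax": 0, "ay": 0.2, "az": 0, "hand": -1},
    {"tx": 101, "ty": 53, "tz": -4, "ax": 0.2, "ay": 0.3, "az": 0.1, "hand": -1},
    {"tx": 101, "ty": 53, "tz": -4, "ax": 0.2, "ay": 0.3, "az": 0.1, "hand": -1},
  ],
)

```text
t: 6.32
position: [0.6094, 0.0681, 0.2985]
orientation: [-0.002, 0.497, 0.868, 0.0]
force: [0.1, 0.6, -1.1]
finger_gap: 0.257
```

```bash
python3 - <<'E'
from h import *
delta((.61,.0634,.30),30)
for n in('wrist','top','scene'):
    c=optics.camera(n);cv2.imwrite(f'pics/{n}5.png',c['frame'])
    if n=='scene': cv2.imwrite('pics/scene5z.png',cv2.resize(c['frame'][130:290,210:370],None,fx=3.7,fy=3.7,interpolation=cv2.INTER_CUBIC))
delta((.61,.0634,.30),30)
E
```

```text
t 6.32 pos [0.6094 0.0681 0.2985] f [ 0.1  0.6 -1.1] gap 0.257 q [-0.23  0.52  0.11  1.75 -0.07  0.88  0.43]
  delta mm [-4.4 -1.9 -1.5] deg [-0.07 -0.21  0.37]
t 6.47 pos [0.6102 0.061  0.299 ] f [ 0.7 -0.6 -0.9] gap 0.259 q [-0.23  0.52  0.11  1.75 -0.07  0.88  0.44]
  delta mm [ 2.2  1.  -1. ] deg [-0.12  0.03 -0.12]
```

View pics/wrist5.png

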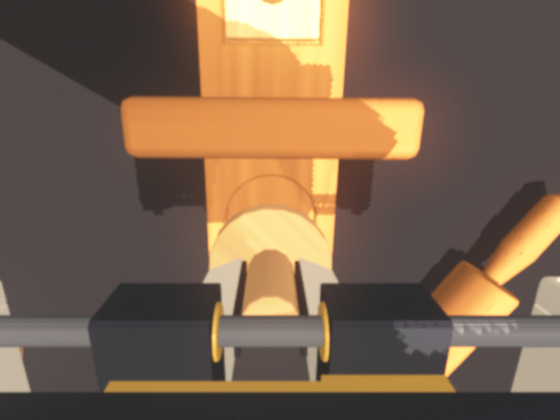

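View pics/scene5z.png

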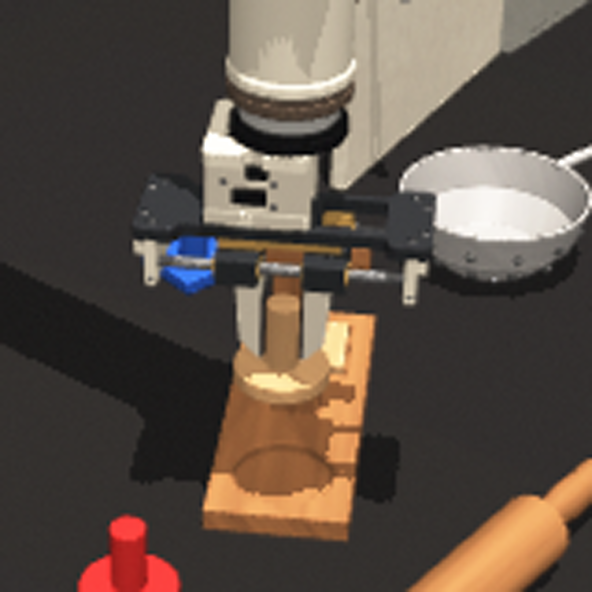

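The stamp is above the well and aligned. I'll descend to just over the rim.

Call:
arm_command(
  steps=[
    {"tx": 2, "ty": 1, "tz": 20, "ax": 0, "ay": 0, "az": 0, "hand": -1},
    {"tx": 2, "ty": 1, "tz": 45, "ax": 0, "ay": 0, "az": 0, "hand": -1},
    {"tx": 2, "ty": 1, "tz": 65, "ax": 0, "ay": 0, "az": 0, "hand": -1},
    {"tx": 2, "ty": 1, "tz": 74, "ax": 0, "ay": 0, "az": 0, "hand": -1},
    {"tx": 2, "ty": 1, "tz": 74, "ax": 0, "ay": 0, "az": 0, "hand": -1},
  ],
)

```text
t: 6.88
position: [0.6089, 0.0605, 0.2224]
orientation: [-0.002, 0.502, 0.865, -0.003]
force: [0.1, -0.2, -0.5]
finger_gap: 0.259
```

```bash
python3 - <<'E'
from h import *
delta((.61,.0634,.225),30)
for n in('wrist','top','scene'):
    c=optics.camera(n)
    if n=='wrist': cv2.imwrite(f'pics/{n}6.png',c['frame'])
    if n=='scene': cv2.imwrite('pics/scene6z.png',cv2.resize(c['frame'][180:280,250:350],None,fx=6,fy=6,interpolation=cv2.INTER_CUBIC))
    if n=='top': cv2.imwrite('pics/top6z.png',cv2.resize(c['frame'][150:270,190:330],None,fx=5,fy=5,interpolation=cv2.INTER_CUBIC))
delta((.61,.0634,.225),30)
E
```

```text
t 6.88 pos [0.6089 0.0605 0.2224] f [ 0.1 -0.2 -0.5] gap 0.259 q [-0.22  0.63  0.1   1.78 -0.08  0.74  0.44]
  delta mm [ 2.   2.4 -2.7] deg [-0.42 -0.01 -0.3 ]
t 7.03 pos [0.6108 0.0621 0.226 ] f [ 0.4 -0.  -0.2] gap 0.259 q [-0.22  0.62  0.1   1.78 -0.08  0.74  0.44]
  delta mm [ 1.5 -0.   1. ] deg [-0.04  0.09 -0.21]
```

View pics/wrist6.png

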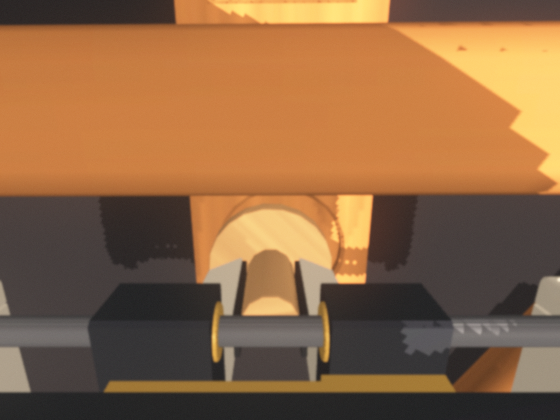

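View pics/scene6z.png

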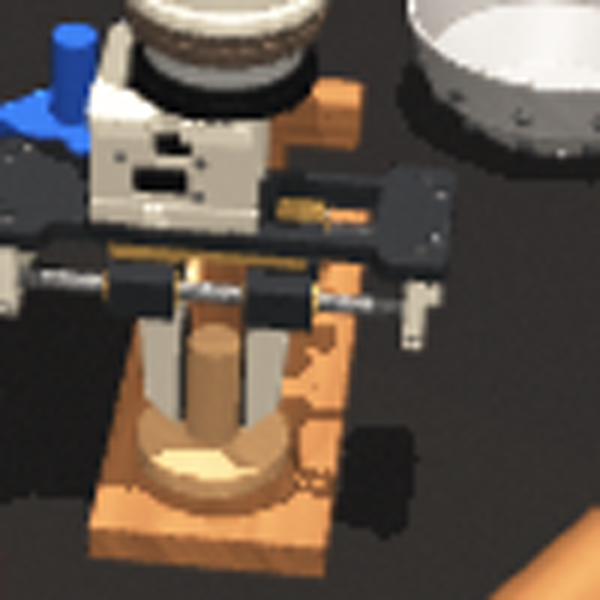

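View pics/top6z.png

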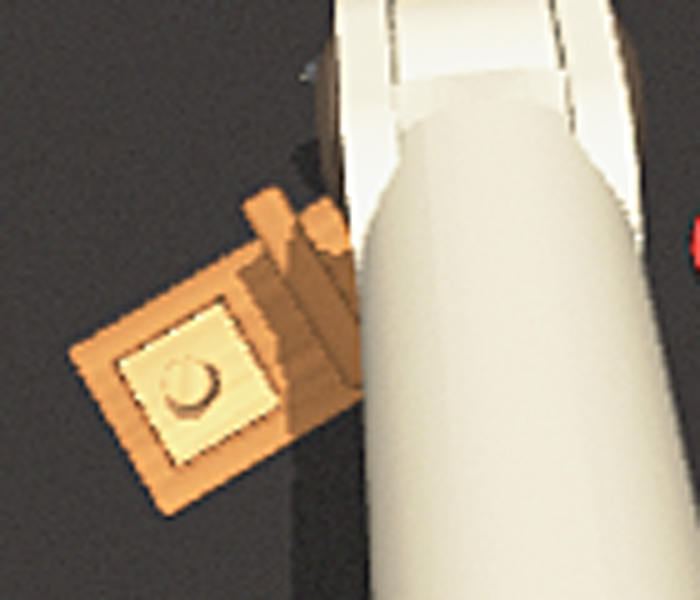

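The wrist picture was taken while the arm was still moving. I'll let it settle and measure the lateral alignment again.

Call:
arm_command(
  steps=[
    {"tx": 1, "ty": 0, "tz": 0, "ax": 0, "ay": 0, "az": 0, "hand": -1},
    {"tx": 1, "ty": 0, "tz": 0, "ax": 0, "ay": 0, "az": 0, "hand": -1},
    {"tx": 1, "ty": 0, "tz": 0, "ax": 0, "ay": 0, "az": 0, "hand": -1},
    {"tx": 1, "ty": 0, "tz": 0, "ax": 0, "ay": 0, "az": 0, "hand": -1},
  ],
)

```text
t: 7.37
position: [0.6105, 0.0631, 0.2268]
orientation: [0.001, 0.501, 0.865, -0.0]
force: [0.8, -0.3, -1.2]
finger_gap: 0.255
```

```bash
python3 - <<'E'
from h import *
np.set_printoptions(precision=4,suppress=True)
delta((.61,.0634,.225),30)
c=optics.camera('wrist');cv2.imwrite('pics/w7.png',cv2.resize(c['frame'][185:305,170:400],None,fx=3.4,fy=3.4,interpolation=cv2.INTER_CUBIC))
s=optics.camera('scene');cv2.imwrite('pics/s7.png',cv2.resize(s['frame'][180:280,250:350],None,fx=6,fy=6,interpolation=cv2.INTER_CUBIC))
print('board edges at row 200 world line; project expected corners',proj(c,(.61,.0634,.016)))
o=get_obs();p=o['position'];q=o['orientation'];R=Ro.from_quat([q[1],q[2],q[3],q[0]]).as_matrix()
for d in(.13,.159,.20,.21):print('toolaxis',d,proj(c,p+R[:,2]*d))
delta((.61,.0634,.225),30)
E
```

```text
t 7.37 pos [0.6105 0.0631 0.2268] f [ 0.8 -0.3 -1.2] gap 0.255 q [-0.22  0.62  0.1   1.78 -0.08  0.74  0.44]
  delta mm [ 0.5 -0.3  1.8] deg [ 0.03  0.11 -0.19]
board edges at row 200 world line; project expected corners (np.float64(270.47032511935305), np.float64(248.74525970486792))
toolaxis 0.13 (np.float64(271.02660013651746), np.float64(336.4260275597544))
toolaxis 0.159 (np.float64(270.8493758837364), np.float64(295.69923731152716))
toolaxis 0.2 (np.float64(270.6827573662844), np.float64(257.40968435676524))
toolaxis 0.21 (np.float64(270.65158474223387), np.float64(250.24609979502992))
t 7.47 pos [0.6104 0.0631 0.2264] f [-0.9 -0.8 -0.9] gap 0.256 q [-0.22  0.62  0.1   1.78 -0.08  0.74  0.44]
  delta mm [ 0.5 -0.2  1.4] deg [-0.01  0.09 -0.2 ]
```

View pics/w7.png

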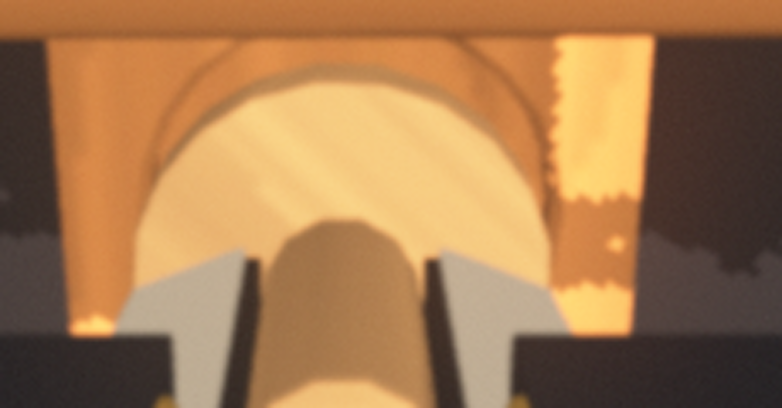

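View pics/s7.png

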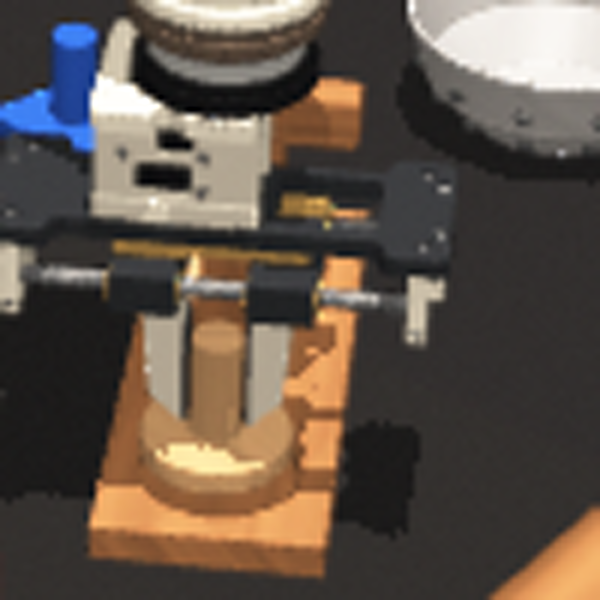

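```bash
python3 - <<'E'
from h import *
c=optics.camera('wrist');cv2.imwrite('pics/w8full.png',c['frame'])
np.savez('w8.npz',**{k:c[k] for k in c})
f=c['frame']
def eq(a): 
    g=cv2.cvtColor(a,cv2.COLOR_BGR2GRAY); g=cv2.resize(g,None,fx=10,fy=10,interpolation=cv2.INTER_CUBIC);return cv2.createCLAHE(3,(2,2)).apply(g)
a=eq(f[190:245,205:245]);b=eq(f[190:245,300:340])
cv2.imwrite('pics/w8.png',np.hstack([a,b]))
delta((.61,.0634,.225),30)
E
```

```text
t 7.52 pos [0.6103 0.0631 0.2262] f [-0.4 -0.2 -1.6] gap 0.257 q [-0.22  0.62  0.1   1.78 -0.08  0.74  0.44]
  delta mm [ 0.4 -0.1  1.2] deg [-0.03  0.09 -0.2 ]
```

View pics/w8.png

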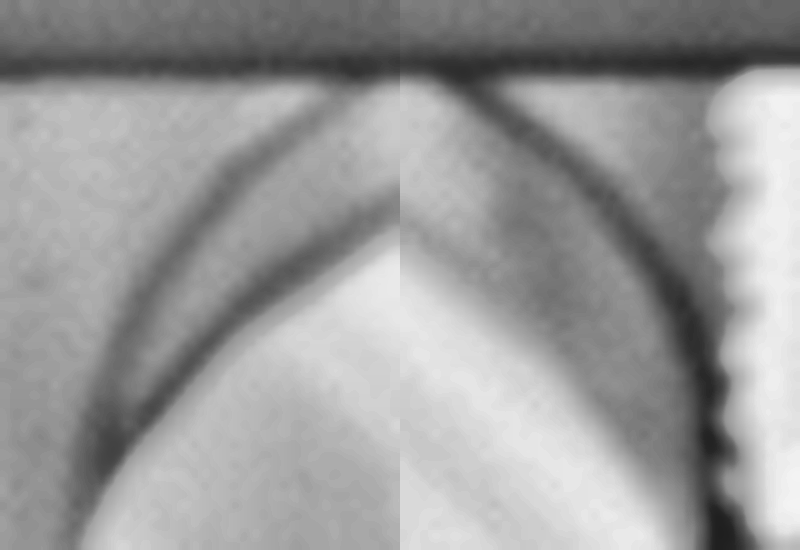

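```bash
python3 - <<'E'
from h import *
from scipy.optimize import least_squares
np.set_printoptions(precision=4,suppress=True)
c=dict(np.load('w8.npz'))
L=[(300,90),(225,155),(160,235),(115,320),(92,390),(78,450)];Rr=[(100,90),(175,145),(240,205),(290,275),(315,340)]
px=[(205+x/10-.45,190+y/10-.45) for x,y in L]+[(300+x/10-.45,190+y/10-.45) for x,y in Rr]
P=np.array([plane(c,*p,.016)[:2] for p in px])
for r in(.035,None):
    if r: s=least_squares(lambda v:np.hypot(*(P-v[:2]).T)-r,[.61,.063])
    else: s=least_squares(lambda v:np.hypot(*(P-v[:2]).T)-v[2],[.61,.063,.035])
    print(s.x,(s.fun*1000).round(2))
# held disc: top edge outer points of disc top at z = TCP-.2005+.012
E
```

```text
[0.6089 0.0674] [-0.35 -0.13  0.13  0.31  0.4   0.63 -0.86 -0.34  0.39  0.87  0.82]
[0.6102 0.0654 0.0365] [ 0.21  0.19  0.15  0.   -0.18 -0.2  -0.51 -0.26  0.19  0.36  0.04]
```

```bash
python3 - <<'E'
from h import *
from scipy.optimize import least_squares
np.set_printoptions(precision=4,suppress=True)
c=dict(np.load('w8.npz'))
f=c['frame'];print('cam',-c['R'].T@c['t'])
h=cv2.cvtColor(f,cv2.COLOR_BGR2HSV);g=f[...,1].astype(int)
a=cv2.resize(f[195:275,200:345],None,fx=5.4,fy=5.4,interpolation=cv2.INTER_CUBIC);cv2.imwrite('pics/w9.png',a)
# radial edges of bright disc top from approx centre
zt=.2262-.2005+.012
cen=np.array([.6103,.0631])
G=cv2.GaussianBlur(f,(3,3),0).astype(float).sum(2)
pts=[]
for th in np.radians(np.arange(30,212,6)):  # tool frame angle: 0=+ty,90=+tx
    d=np.array([-.5,.866])*np.sin(th)+np.array([.866,.5])*np.cos(th)
    rs=np.arange(.026,.037,.0003)
    uv=np.array([proj(c,(*(cen+r*d),zt)) for r in rs])
    if uv[:,1].max()>272: continue
    v=cv2.remap(G.astype(np.float32),uv[:,:1].astype(np.float32),uv[:,1:].astype(np.float32),1).ravel()
    gr=np.gradient(v);i=gr.argmin();pts.append(np.r_[cen+rs[i]*d,np.degrees(th),rs[i],gr[i]])
P=np.array(pts);print(P[:,2:])
s=least_squares(lambda v:np.hypot(*(P[:,:2]-v[:2]).T)-.033,cen,loss='soft_l1',f_scale=.0005);print(s.x,(s.fun*1000).round(2))
s=least_squares(lambda v:np.hypot(*(P[:,:2]-v[:2]).T)-v[2],[*cen,.033],loss='soft_l1',f_scale=.0005);print(s.x)
E
```

```text
cam [0.5679 0.136  0.2073]
[[ 30.       0.032  -25.1836]
 [ 36.       0.0317 -26.916 ]
 [ 42.       0.0317 -25.3872]
 [ 48.       0.032  -26.1094]
 [ 54.       0.0317 -26.3457]
 [ 60.       0.032  -25.2373]
 [ 66.       0.032  -27.0186]
 [ 72.       0.032  -27.8516]
 [ 78.       0.0323 -27.292 ]
 [ 84.       0.032  -26.0625]
 [ 90.       0.032  -26.1943]
 [ 96.       0.0323 -27.6406]
 [102.       0.0323 -29.707 ]
 [108.       0.0323 -29.2051]
 [114.       0.0326 -29.7456]
 [120.       0.0326 -34.6895]
 [126.       0.0326 -33.646 ]
 [132.       0.0326 -32.4316]
 [138.       0.0326 -32.085 ]
 [144.       0.0326 -29.1577]
 [150.       0.0329 -30.7432]
 [156.       0.0329 -26.8066]
 [162.       0.0329 -23.6006]
 [168.       0.0332 -23.4946]
 [174.       0.0329 -23.4492]
 [180.       0.0332 -23.0244]]
[0.6104 0.0621] [-0.16 -0.4  -0.36 -0.02 -0.3   0.02  0.02  0.01  0.3  -0.03 -0.07  0.18
  0.12  0.05  0.28  0.2   0.11  0.01 -0.09 -0.19  0.01 -0.1  -0.21 -0.01
 -0.42 -0.22]
[0.61   0.0625 0.0325]
```

View pics/w9.png

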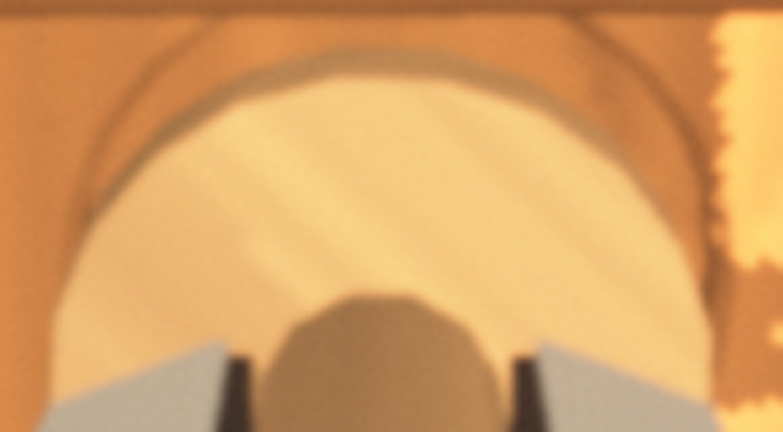

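```bash
python3 - <<'E'
from h import *
from scipy.optimize import least_squares
np.set_printoptions(precision=4,suppress=True)
c=dict(np.load('w8.npz'));f=c['frame']
G=f.astype(np.float32).sum(2)
for it,cen in enumerate([np.array([.6102,.0645])]):
    for z in (.016,.012):
        pts=[]
        for th in np.radians(list(range(26,64,3))+list(range(118,166,3))):
            d=np.array([-.5,.866])*np.sin(th)+np.array([.866,.5])*np.cos(th)
            rs=np.arange(.0325,.0395,.0002)
            uv=np.array([proj(c,(*(cen+r*d),z)) for r in rs])
            if uv[:,1].min()<198.5: continue
            v=cv2.remap(G,uv[:,:1].astype(np.float32),uv[:,1:].astype(np.float32),cv2.INTER_CUBIC).ravel()
            i=v.argmin();pts.append(np.r_[cen+rs[i]*d,np.degrees(th),rs[i],v[i]-np.median(v)])
        P=np.array(pts);
        if z==.016: print(P[:,2:].round(4))
        P=P[(P[:,3]>.0328)&(P[:,3]<.0392)]
        for r in(.035,None):
            if r: s=least_squares(lambda v:np.hypot(*(P[:,:2]-v[:2]).T)-r,cen,loss='soft_l1',f_scale=.0004)
            else: s=least_squares(lambda v:np.hypot(*(P[:,:2]-v[:2]).T)-v[2],[*cen,.035],loss='soft_l1',f_scale=.0004)
            print(z,s.x,(s.fun*1000).std().round(2))
# top-view: same fit
c=optics.camera('top')
E
```

```text
[[ 26.       0.0363 -66.6836]
 [ 29.       0.0365 -64.9345]
 [ 32.       0.0363 -53.2146]
 [ 35.       0.0363 -55.3502]
 [ 38.       0.0361 -48.1448]
 [ 41.       0.0365 -41.7459]
 [ 44.       0.0359 -33.0074]
 [ 47.       0.0359 -27.6324]
 [ 50.       0.0357 -39.5906]
 [130.       0.0353 -36.3362]
 [133.       0.0355 -43.8289]
 [136.       0.0353 -45.6627]
 [139.       0.0353 -52.1117]
 [142.       0.0353 -44.7447]
 [145.       0.0355 -46.0722]
 [148.       0.0355 -45.6836]
 [151.       0.0355 -42.0207]
 [154.       0.0355 -34.25  ]
 [157.       0.0325 -30.9355]
 [160.       0.0325 -28.9585]
 [163.       0.0343 -34.103 ]]
0.016 [0.6101 0.0658] 0.32
0.016 [0.611  0.0642 0.0361] 0.3
0.012 [0.6102 0.0653] 0.37
0.012 [0.6119 0.0624 0.0371] 0.14
```

```bash
python3 - <<'E'
from h import *
from scipy.optimize import least_squares
np.set_printoptions(precision=4,suppress=True)
c=optics.camera('top');f=cv2.imread('pics/top0.png');G=f.astype(np.float32).sum(2)
cen=np.array([.6098,.0638]);z=.016;pts=[]
for th in np.radians(np.arange(0,360,8)):
    d=np.array([np.cos(th),np.sin(th)]);rs=np.arange(.030,.040,.0003)
    uv=np.array([proj(c,(*(cen+r*d),z)) for r in rs])
    v=cv2.remap(G,uv[:,:1].astype(np.float32),uv[:,1:].astype(np.float32),cv2.INTER_CUBIC).ravel()
    i=v.argmin();pts.append(np.r_[cen+rs[i]*d,rs[i]])
P=np.array(pts);P=P[(P[:,2]>.0305)&(P[:,2]<.0395)]
s=least_squares(lambda v:np.hypot(*(P[:,:2]-v[:2]).T)-v[2],[*cen,.035],loss='soft_l1',f_scale=.0005);print(s.x,(s.fun*1000).std())
E
```

```text
[0.6093 0.0643 0.0353] 0.5705894519306886
```

All estimates put the well about 1–2 mm from the stamp's axis, towards +tx and +ty. I'll correct that and lower slowly, watching the force and the height.

Call:
arm_command(
  steps=[
    {"tx": 1.3, "ty": 0.9, "tz": 2, "ax": 0, "ay": 0, "az": -0.2, "hand": -1},
    {"tx": 1.3, "ty": 0.9, "tz": 5, "ax": 0, "ay": 0, "az": -0.2, "hand": -1},
    {"tx": 1.3, "ty": 0.9, "tz": 8, "ax": 0, "ay": 0, "az": -0.2, "hand": -1},
    {"tx": 1.3, "ty": 0.9, "tz": 9, "ax": 0, "ay": 0, "az": -0.2, "hand": -1},
    {"tx": 1.3, "ty": 0.9, "tz": 9, "ax": 0, "ay": 0, "az": -0.2, "hand": -1},
  ],
)

```text
t: 8.03
position: [0.6101, 0.0645, 0.2163]
orientation: [-0.0, 0.5, 0.866, -0.001]
force: [-0.4, 0.6, -1.8]
finger_gap: 0.262
```

Call:
arm_command(
  steps=[
    {"tx": 0, "ty": 0, "tz": 1, "ax": 0, "ay": 0, "az": 0, "hand": -1},
    {"tx": 0, "ty": 0, "tz": 2, "ax": 0, "ay": 0, "az": 0, "hand": -1},
    {"tx": 0, "ty": 0, "tz": 3, "ax": 0, "ay": 0, "az": 0, "hand": -1},
    {"tx": 0, "ty": 0, "tz": 3, "ax": 0, "ay": 0, "az": 0, "hand": -1},
  ],
)

```text
t: 8.37
position: [0.61, 0.0645, 0.2131]
orientation: [-0.0, 0.5, 0.866, -0.001]
force: [-0.4, 1.0, -1.4]
finger_gap: 0.258
```

```bash
python3 - <<'E'
from h import *
delta((.6102,.0646,.2085),30)
E
```

```text
t 8.37 pos [0.61   0.0645 0.2131] f [-0.4  1.  -1.4] gap 0.258 q [-0.22  0.64  0.1   1.78 -0.09  0.72  0.44]
  delta mm [-0.   0.2  4.6] deg [-0.12  0.06  0.  ]
```

Call:
arm_command(
  steps=[
    {"tx": 0, "ty": 0, "tz": 1, "ax": 0, "ay": 0, "az": 0, "hand": -1},
    {"tx": 0, "ty": 0, "tz": 2, "ax": 0, "ay": 0, "az": 0, "hand": -1},
    {"tx": 0, "ty": 0, "tz": 3, "ax": 0, "ay": 0, "az": 0, "hand": -1},
    {"tx": 0, "ty": 0, "tz": 4, "ax": 0, "ay": 0, "az": 0, "hand": -1},
    {"tx": 0, "ty": 0, "tz": 4, "ax": 0, "ay": 0, "az": 0, "hand": -1},
  ],
)

```text
t: 8.78
position: [0.6099, 0.0645, 0.2089]
orientation: [-0.0, 0.5, 0.866, -0.001]
force: [0.6, 0.4, -0.9]
finger_gap: 0.257
```

```bash
python3 - <<'E'
from h import *
s=optics.camera('scene');cv2.imwrite('pics/s10.png',cv2.resize(s['frame'][180:280,250:350],None,fx=6,fy=6,interpolation=cv2.INTER_CUBIC))
delta((.6102,.0646,.2085),30)
E
```

```text
t 8.83 pos [0.61   0.0645 0.209 ] f [-0.4 -0.6 -0.9] gap 0.255 q [-0.22  0.65  0.1   1.78 -0.09  0.72  0.44]
  delta mm [-0.   0.2  0.5] deg [-0.12  0.06  0.  ]
```

View pics/s10.png

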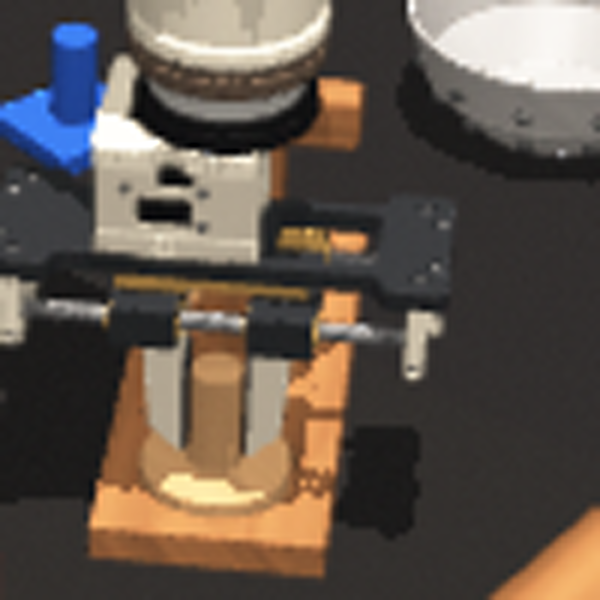

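The disc is now in the well, with only its rim standing proud, and there is no contact force. I'll go 1 mm further and release. Opening takes about 1 s.

Call:
arm_command(
  steps=[
    {"tx": 0, "ty": 0, "tz": 0.5, "ax": 0, "ay": 0, "az": 0, "hand": -1},
    {"tx": 0, "ty": 0, "tz": 1, "ax": 0, "ay": 0, "az": 0, "hand": -1},
    {"tx": 0, "ty": 0, "tz": 1, "ax": 0, "ay": 0, "az": 0, "hand": -1},
  ],
)

```text
t: 9.08
position: [0.6101, 0.0645, 0.2085]
orientation: [-0.0, 0.5, 0.866, -0.001]
force: [-1.5, 0.1, 4.2]
finger_gap: 0.254
```

Call:
arm_command(
  steps=[
    {"tx": 0, "ty": 0, "tz": 0, "ax": 0, "ay": 0, "az": 0, "hand": 0.5},
    {"tx": 0, "ty": 0, "tz": 0, "ax": 0, "ay": 0, "az": 0, "hand": 0.5},
    {"tx": 0, "ty": 0, "tz": 0, "ax": 0, "ay": 0, "az": 0, "hand": 0.5},
    {"tx": 0, "ty": 0, "tz": 0, "ax": 0, "ay": 0, "az": 0, "hand": 0.5},
    {"tx": 0, "ty": 0, "tz": 0, "ax": 0, "ay": 0, "az": 0, "hand": 0.5},
  ],
)

```text
t: 9.5
position: [0.61, 0.0645, 0.2084]
orientation: [-0.0, 0.5, 0.866, -0.001]
force: [-0.2, -0.2, 0.8]
finger_gap: 0.57
```

Call:
arm_command(
  steps=[
    {"tx": 0, "ty": 0, "tz": 0, "ax": 0, "ay": 0, "az": 0, "hand": 0.5},
    {"tx": 0, "ty": 0, "tz": 0, "ax": 0, "ay": 0, "az": 0, "hand": 0.5},
    {"tx": 0, "ty": 0, "tz": 0, "ax": 0, "ay": 0, "az": 0, "hand": 0.5},
  ],
)

```text
t: 9.75
position: [0.61, 0.0645, 0.2084]
orientation: [-0.0, 0.5, 0.866, -0.001]
force: [0.3, 0.6, -0.0]
finger_gap: 0.742
```

```bash
python3 - <<'E'
from h import *
delta((.6102,.0646,.2085),30)
w=optics.camera('wrist');cv2.imwrite('pics/w11.png',w['frame'])
E
```

```text
t 9.75 pos [0.61   0.0645 0.2084] f [ 0.3  0.6 -0. ] gap 0.742 q [-0.22  0.65  0.1   1.78 -0.09  0.71  0.44]
  delta mm [-0.   0.2 -0.1] deg [-0.12  0.06 -0.  ]
```

View pics/w11.png

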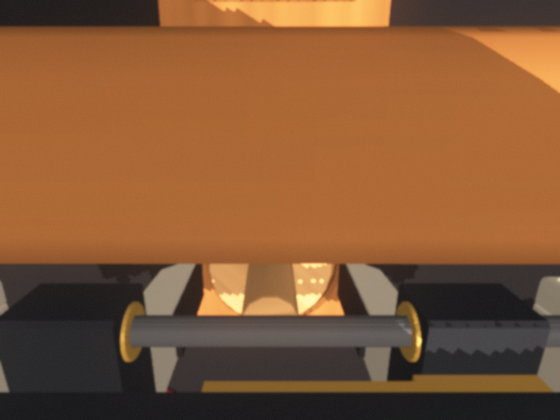

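The stamp touched the floor at exactly the expected height (TCP 0.2085) and is released. Now I'll retreat straight up.

Call:
arm_command(
  steps=[
    {"tx": 0, "ty": 0, "tz": -20, "ax": 0, "ay": 0, "az": 0, "hand": 0.5},
    {"tx": 0, "ty": 0, "tz": -55, "ax": 0, "ay": 0, "az": 0, "hand": 0.5},
    {"tx": 0, "ty": 0, "tz": -95, "ax": 0, "ay": 0, "az": 0, "hand": 0.5},
    {"tx": 0, "ty": 0, "tz": -135, "ax": 0, "ay": 0, "az": 0, "hand": 0.5},
    {"tx": 0, "ty": 0, "tz": -170, "ax": 0, "ay": 0, "az": 0, "hand": 0.5},
  ],
)

```text
t: 10.22
position: [0.6103, 0.0647, 0.3809]
orientation: [0.0, 0.5, 0.866, -0.001]
force: [0.8, -0.1, -0.8]
finger_gap: 0.752
```

Call:
arm_command(
  steps=[
    {"tx": 0, "ty": 0, "tz": -20, "ax": 0, "ay": 0, "az": 0, "hand": 0.5},
    {"tx": 0, "ty": 0, "tz": -30, "ax": 0, "ay": 0, "az": 0, "hand": 0.5},
    {"tx": 0, "ty": 0, "tz": -30, "ax": 0, "ay": 0, "az": 0, "hand": 0.5},
    {"tx": 0, "ty": 0, "tz": -30, "ax": 0, "ay": 0, "az": 0, "hand": 0.5},
  ],
)

```text
t: 10.55
position: [0.6099, 0.0648, 0.4102]
orientation: [0.0, 0.5, 0.866, -0.001]
force: [-0.6, 0.4, -0.3]
finger_gap: 0.751
```

```bash
python3 - <<'E'
from h import *
w=optics.camera('wrist');cv2.imwrite('pics/w12.png',w['frame'])
s=optics.camera('scene');cv2.imwrite('pics/s12.png',cv2.resize(s['frame'][180:280,240:340],None,fx=6,fy=6,interpolation=cv2.INTER_CUBIC))
delta((.570,.132,.40),-60)
for X in((.57,.132,.162),(.6102,.0646,.02),(.6102,.0646,.068)): print(X,proj(w,X),proj(s,X))
E
```

```text
t 10.65 pos [0.6095 0.0648 0.4085] f [-0.7 -0.  -0.2] gap 0.75 q [-0.25  0.4   0.13  1.66 -0.05  1.09  0.42]
  delta mm [78.  -0.6  8.5] deg [-0.21  0.21 89.99]
(0.57, 0.132, 0.162) (np.float64(270.2019074042341), np.float64(110.72721229455091)) (np.float64(290.25538692314706), np.float64(193.12486089968274))
(0.6102, 0.0646, 0.02) (np.float64(271.4119312462759), np.float64(182.80356421589295)) (np.float64(286.2598967510336), np.float64(255.514022121362))
(0.6102, 0.0646, 0.068) (np.float64(271.4946808795346), np.float64(194.1006972764833)) (np.float64(286.6347383394147), np.float64(240.53397732791464))
```

View pics/w12.png

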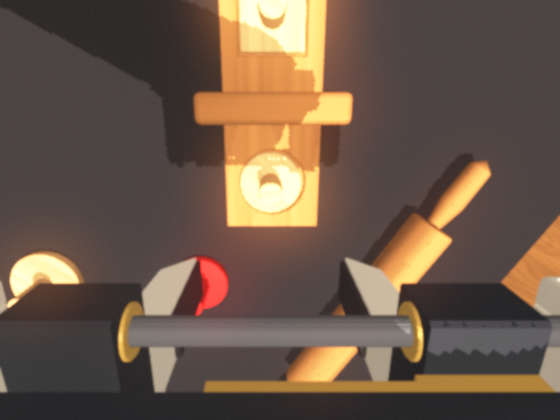

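View pics/s12.png

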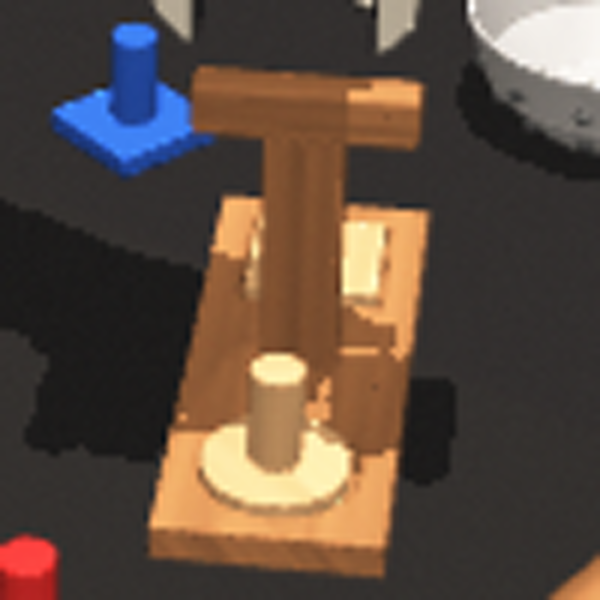

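The stamp sits flush in the well (wrist view disc at (271,182), predicted (271,183)). The bar centre is at (273,109) in the wrist view. I'll move over the bar and turn 90°.

Call:
arm_command(
  steps=[
    {"tx": 16, "ty": 0, "tz": 0, "ax": 0, "ay": 0, "az": 7, "hand": 0.5},
    {"tx": 32, "ty": 0, "tz": 0, "ax": 0, "ay": 0, "az": 14, "hand": 0.5},
    {"tx": 48, "ty": 0, "tz": 0, "ax": 0, "ay": 0, "az": 21, "hand": 0.5},
    {"tx": 64, "ty": 1, "tz": 0, "ax": 0, "ay": 0, "az": 28, "hand": 0.5},
    {"tx": 78, "ty": 1, "tz": 0, "ax": 0, "ay": 0, "az": 35, "hand": 0.5},
  ],
)

```text
t: 11.07
position: [0.5703, 0.1338, 0.4058]
orientation: [-0.001, 0.739, 0.673, -0.004]
force: [0.3, -0.2, 0.9]
finger_gap: 0.749
```

Call:
arm_command(
  steps=[
    {"tx": 0, "ty": 0, "tz": 0, "ax": 0, "ay": 0, "az": 7, "hand": 0.5},
    {"tx": 0, "ty": 0, "tz": 0, "ax": 0, "ay": 0, "az": 14, "hand": 0.5},
    {"tx": 0, "ty": 0, "tz": 0, "ax": 0, "ay": 0, "az": 21, "hand": 0.5},
    {"tx": 0, "ty": 0, "tz": 0, "ax": 0, "ay": 0, "az": 28, "hand": 0.5},
    {"tx": 0, "ty": 0, "tz": 0, "ax": 0, "ay": 0, "az": 35, "hand": 0.5},
  ],
)

```text
t: 11.48
position: [0.5697, 0.1338, 0.4033]
orientation: [-0.0, 0.909, 0.417, -0.007]
force: [0.8, -0.1, 1.1]
finger_gap: 0.747
```

```bash
python3 - <<'E'
from h import *
delta((.570,.132,.39),-60)
E
```

```text
t 11.48 pos [0.5697 0.1338 0.4033] f [ 0.8 -0.1  1.1] gap 0.747 q [-0.53  0.37  0.33  1.74 -0.13  1.07 -0.87]
  delta mm [-1.   1.5 13.3] deg [-0.22  0.74 19.33]
```

Call:
arm_command(
  steps=[
    {"tx": -1, "ty": 1, "tz": 3, "ax": 0, "ay": 0.3, "az": 7, "hand": 0.5},
    {"tx": -1, "ty": 1.5, "tz": 6, "ax": -0.1, "ay": 0.5, "az": 14, "hand": 0.5},
    {"tx": -1, "ty": 1.5, "tz": 10, "ax": -0.2, "ay": 0.7, "az": 19.3, "hand": 0.5},
    {"tx": -1, "ty": 1.5, "tz": 13, "ax": -0.2, "ay": 0.7, "az": 19.3, "hand": 0.5},
    {"tx": -1, "ty": 1.5, "tz": 13, "ax": -0.2, "ay": 0.7, "az": 19.3, "hand": 0.5},
  ],
)

```text
t: 11.9
position: [0.5691, 0.132, 0.3877]
orientation: [0.0, 0.965, 0.261, -0.003]
force: [0.0, -0.3, 0.2]
finger_gap: 0.75
```

```bash
python3 - <<'E'
from h import *
s=optics.camera('scene');cv2.imwrite('pics/s13.png',cv2.resize(s['frame'][130:280,220:370],None,fx=4,fy=4,interpolation=cv2.INTER_CUBIC))
w=optics.camera('wrist');cv2.imwrite('pics/w13.png',w['frame'])
delta((.570,.132,.308),-60)
for X in((.57,.132,.162),): print(X,proj(w,X),proj(s,X))
E
```

```text
t 12.0 pos [0.5697 0.132  0.3891] f [ 0.4  0.4 -0.6] gap 0.749 q [-0.58  0.39  0.39  1.76 -0.17  1.03 -1.17]
  delta mm [ 0.5  0.2 81.1] deg [-0.03  0.17  0.19]
(0.57, 0.132, 0.162) (np.float64(270.7807144117055), np.float64(237.26274294441035)) (np.float64(290.25538692314706), np.float64(193.12486089968274))
```

View pics/w13.png

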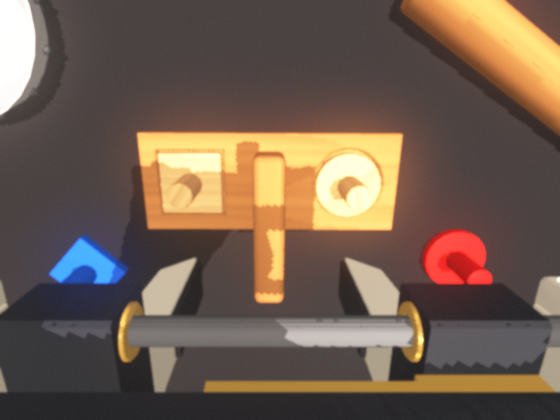

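View pics/s13.png

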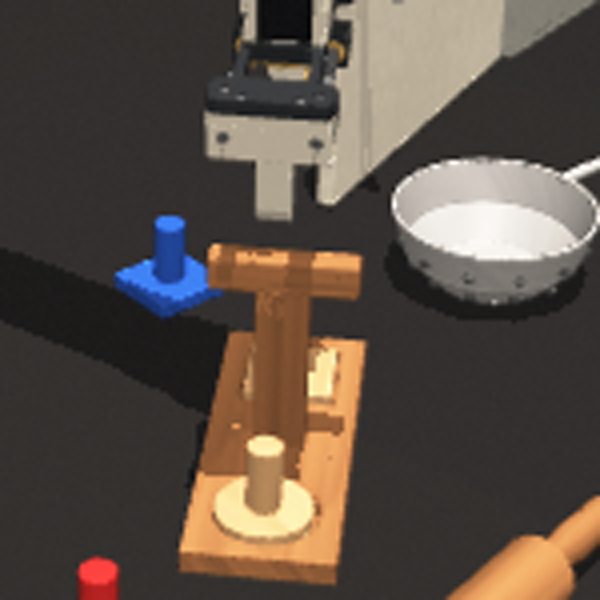

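```bash
python3 - <<'E'
from h import *
w=optics.camera('wrist')
u=np.array([.866,.5])
for k in(-.05,.05): print(k,proj(w,(*(np.array([.57,.132])+k*u),.162)),proj(w,(*(np.array([.57,.132])+k*u),.136)))
delta((.570,.132,.308),-60)
E
```

```text
-0.05 (np.float64(270.19093819425495), np.float64(305.8283822153668)) (np.float64(270.2158997741525), np.float64(286.51437839329674))
0.05 (np.float64(270.8654056353474), np.float64(159.1013258477994)) (np.float64(270.8221434272152), np.float64(152.76017811560894))
t 12.05 pos [0.5698 0.132  0.3896] f [-0.  -0.2 -0.1] gap 0.748 q [-0.58  0.38  0.39  1.76 -0.17  1.03 -1.18]
  delta mm [ 0.3  0.1 81.6] deg [-0.02  0.12  0.16]
```

Call:
arm_command(
  steps=[
    {"tx": 2, "ty": 0, "tz": 25, "ax": 0, "ay": 0, "az": 0, "hand": 0.5},
    {"tx": 2, "ty": 0, "tz": 50, "ax": 0, "ay": 0, "az": 0, "hand": 0.5},
    {"tx": 2, "ty": 0, "tz": 70, "ax": 0, "ay": 0, "az": 0, "hand": 0.5},
    {"tx": 2, "ty": 0, "tz": 81, "ax": 0, "ay": 0, "az": 0.2, "hand": 0.5},
    {"tx": 2, "ty": 0, "tz": 81, "ax": 0, "ay": 0, "az": 0.2, "hand": 0.5},
  ],
)

```text
t: 12.47
position: [0.5703, 0.1327, 0.3061]
orientation: [0.0, 0.966, 0.259, -0.003]
force: [-1.0, 0.3, 0.1]
finger_gap: 0.748
```

Call:
arm_command(
  steps=[
    {"tx": 0, "ty": 0, "tz": 0, "ax": 0, "ay": 0, "az": 0, "hand": 0.5},
    {"tx": 0, "ty": 0, "tz": 0, "ax": 0, "ay": 0, "az": 0, "hand": 0.5},
    {"tx": 0, "ty": 0, "tz": 0, "ax": 0, "ay": 0, "az": 0, "hand": 0.5},
  ],
)

```text
t: 12.72
position: [0.571, 0.1328, 0.3074]
orientation: [0.0, 0.966, 0.259, -0.002]
force: [0.6, 1.6, -0.3]
finger_gap: 0.751
```

```bash
python3 - <<'E'
from h import *
delta((.5717,.133,.308),-60)
E
```

```text
t 12.72 pos [0.571  0.1328 0.3074] f [ 0.6  1.6 -0.3] gap 0.751 q [-0.55  0.49  0.36  1.82 -0.22  0.88 -1.14]
  delta mm [ 0.8  0.2 -0.6] deg [-0.06  0.26  0.  ]
```

Call:
arm_command(
  steps=[
    {"tx": 0, "ty": 0, "tz": 0, "ax": 0, "ay": 0, "az": 0, "hand": -1},
    {"tx": 0, "ty": 0, "tz": 0, "ax": 0, "ay": 0, "az": 0, "hand": -1},
    {"tx": 0, "ty": 0, "tz": 0, "ax": 0, "ay": 0, "az": 0, "hand": -1},
    {"tx": 0, "ty": 0, "tz": 0, "ax": 0, "ay": 0, "az": 0, "hand": -1},
    {"tx": 0, "ty": 0, "tz": 0, "ax": 0, "ay": 0, "az": 0, "hand": -1},
  ],
  squeeze=40,
)

```text
t: 13.13
position: [0.571, 0.1328, 0.3076]
orientation: [0.0, 0.966, 0.259, -0.002]
force: [0.4, 0.1, -0.2]
finger_gap: 0.437
```

Call:
arm_command(
  steps=[
    {"tx": 0, "ty": 0, "tz": 0, "ax": 0, "ay": 0, "az": 0, "hand": -1},
    {"tx": 0, "ty": 0, "tz": 0, "ax": 0, "ay": 0, "az": 0, "hand": -1},
    {"tx": 0, "ty": 0, "tz": 0, "ax": 0, "ay": 0, "az": 0, "hand": -1},
    {"tx": 0, "ty": 0, "tz": 0, "ax": 0, "ay": 0, "az": 0, "hand": -1},
    {"tx": 0, "ty": 0, "tz": 0, "ax": 0, "ay": 0, "az": 0, "hand": -1},
  ],
  squeeze=40,
)

```text
t: 13.55
position: [0.5708, 0.1331, 0.3076]
orientation: [-0.0, 0.966, 0.259, -0.002]
force: [-1.3, 1.5, 1.1]
finger_gap: 0.214
```

```bash
python3 - <<'E'
from h import *
delta((.5717,.133,.308),-60)
E
```

```text
t 13.55 pos [0.5708 0.1331 0.3076] f [-1.3  1.5  1.1] gap 0.214 q [-0.55  0.49  0.36  1.82 -0.22  0.88 -1.14]
  delta mm [ 0.7  0.5 -0.4] deg [-0.08  0.26  0.02]
```

The gap is 0.214 (19.7 mm), so the bar is gripped. I'll lift slowly.

Call:
arm_command(
  steps=[
    {"tx": 0, "ty": 0, "tz": -2, "ax": 0, "ay": 0, "az": 0, "hand": -1},
    {"tx": 0, "ty": 0, "tz": -5, "ax": 0, "ay": 0, "az": 0, "hand": -1},
    {"tx": 0, "ty": 0, "tz": -9, "ax": 0, "ay": 0, "az": 0, "hand": -1},
    {"tx": 0, "ty": 0, "tz": -13, "ax": 0, "ay": 0, "az": 0, "hand": -1},
    {"tx": 0, "ty": 0, "tz": -15, "ax": 0, "ay": 0, "az": 0, "hand": -1},
  ],
)

```text
t: 13.97
position: [0.5709, 0.133, 0.3229]
orientation: [-0.0, 0.966, 0.259, -0.002]
force: [0.7, 0.5, -6.5]
finger_gap: 0.22
```

```bash
python3 - <<'E'
from h import *
s=optics.camera('scene');cv2.imwrite('pics/s14.png',cv2.resize(s['frame'][130:280,220:370],None,fx=4,fy=4,interpolation=cv2.INTER_CUBIC))
delta((.5708,.133,.408),-60);print(get_obs()['ft_torque'].round(2))
E
```

```text
t 14.02 pos [0.5711 0.133  0.3233] f [ 0.4 -0.6 -5.8] gap 0.211 q [-0.56  0.47  0.37  1.81 -0.21  0.91 -1.15]
  delta mm [ -0.6  -0.3 -84.6] deg [-0.07  0.21  0.01]
[-0.05  0.03 -0.03]
```

View pics/s14.png

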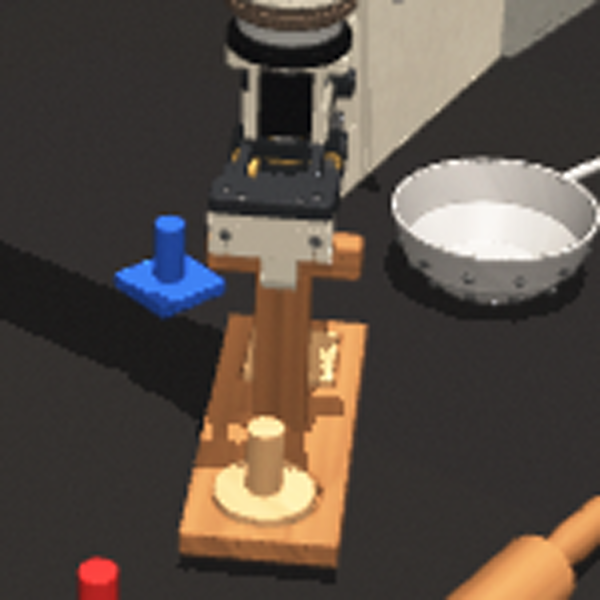

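It lifts level with about 6 N of load and both stamps in place. I'll continue up to about 100 mm.

Call:
arm_command(
  steps=[
    {"tx": 0, "ty": 0, "tz": -6, "ax": 0, "ay": 0, "az": 0, "hand": -1},
    {"tx": 0, "ty": 0, "tz": -14, "ax": 0, "ay": 0, "az": 0, "hand": -1},
    {"tx": 0, "ty": 0, "tz": -24, "ax": 0, "ay": 0, "az": 0, "hand": -1},
    {"tx": 0, "ty": 0, "tz": -34, "ax": 0, "ay": 0, "az": 0, "hand": -1},
    {"tx": 0, "ty": 0, "tz": -44, "ax": 0, "ay": 0, "az": 0, "hand": -1},
  ],
)

```text
t: 14.43
position: [0.5715, 0.133, 0.3689]
orientation: [-0.0, 0.966, 0.259, -0.001]
force: [1.0, 0.2, -6.5]
finger_gap: 0.212
```

Call:
arm_command(
  steps=[
    {"tx": 0, "ty": 0, "tz": -10, "ax": 0, "ay": 0, "az": 0, "hand": -1},
    {"tx": 0, "ty": 0, "tz": -20, "ax": 0, "ay": 0, "az": 0, "hand": -1},
    {"tx": 0, "ty": 0, "tz": -30, "ax": 0, "ay": 0, "az": 0, "hand": -1},
    {"tx": 0, "ty": 0, "tz": -36, "ax": 0, "ay": 0, "az": 0, "hand": -1},
    {"tx": 0, "ty": 0, "tz": -40, "ax": 0, "ay": 0, "az": 0, "hand": -1},
  ],
)

```text
t: 14.85
position: [0.5718, 0.133, 0.4102]
orientation: [-0.0, 0.966, 0.259, -0.001]
force: [0.6, -0.8, -7.4]
finger_gap: 0.217
```

```bash
python3 - <<'E'
from h import *
delta((.5708,.133,.408),-60);print(get_obs()['ft_torque'].round(2))
E
```

```text
t 14.85 pos [0.5718 0.133  0.4102] f [ 0.6 -0.8 -7.4] gap 0.217 q [-0.58  0.37  0.39  1.73 -0.16  1.08 -1.19]
  delta mm [-0.9 -0.5  2.2] deg [-0.04  0.07  0.01]
[0.   0.15 0.03]
```

Now I'll hold still for more than 2 s.

Call:
arm_command(
  steps=[
    {"tx": 0, "ty": 0, "tz": 0, "ax": 0, "ay": 0, "az": 0, "hand": -1},
    {"tx": 0, "ty": 0, "tz": 0, "ax": 0, "ay": 0, "az": 0, "hand": -1},
    {"tx": 0, "ty": 0, "tz": 0, "ax": 0, "ay": 0, "az": 0, "hand": -1},
    {"tx": 0, "ty": 0, "tz": 0, "ax": 0, "ay": 0, "az": 0, "hand": -1},
    {"tx": 0, "ty": 0, "tz": 0, "ax": 0, "ay": 0, "az": 0, "hand": -1},
  ],
)

```text
t: 15.27
position: [0.5716, 0.133, 0.4095]
orientation: [-0.0, 0.966, 0.259, -0.001]
force: [-0.5, 0.3, -8.3]
finger_gap: 0.218
```

Call:
arm_command(
  steps=[
    {"tx": 0, "ty": 0, "tz": 0, "ax": 0, "ay": 0, "az": 0, "hand": -1},
    {"tx": 0, "ty": 0, "tz": 0, "ax": 0, "ay": 0, "az": 0, "hand": -1},
    {"tx": 0, "ty": 0, "tz": 0, "ax": 0, "ay": 0, "az": 0, "hand": -1},
    {"tx": 0, "ty": 0, "tz": 0, "ax": 0, "ay": 0, "az": 0, "hand": -1},
    {"tx": 0, "ty": 0, "tz": 0, "ax": 0, "ay": 0, "az": 0, "hand": -1},
  ],
)

```text
t: 15.68
position: [0.5716, 0.133, 0.4095]
orientation: [-0.0, 0.966, 0.259, -0.001]
force: [0.5, 1.0, -8.3]
finger_gap: 0.214
```

Call:
arm_command(
  steps=[
    {"tx": 0, "ty": 0, "tz": 0, "ax": 0, "ay": 0, "az": 0, "hand": -1},
    {"tx": 0, "ty": 0, "tz": 0, "ax": 0, "ay": 0, "az": 0, "hand": -1},
    {"tx": 0, "ty": 0, "tz": 0, "ax": 0, "ay": 0, "az": 0, "hand": -1},
    {"tx": 0, "ty": 0, "tz": 0, "ax": 0, "ay": 0, "az": 0, "hand": -1},
    {"tx": 0, "ty": 0, "tz": 0, "ax": 0, "ay": 0, "az": 0, "hand": -1},
  ],
)

```text
t: 16.1
position: [0.5716, 0.133, 0.4095]
orientation: [-0.0, 0.966, 0.259, -0.001]
force: [0.1, 0.9, -7.2]
finger_gap: 0.215
```

Call:
arm_command(
  steps=[
    {"tx": 0, "ty": 0, "tz": 0, "ax": 0, "ay": 0, "az": 0, "hand": -1},
    {"tx": 0, "ty": 0, "tz": 0, "ax": 0, "ay": 0, "az": 0, "hand": -1},
    {"tx": 0, "ty": 0, "tz": 0, "ax": 0, "ay": 0, "az": 0, "hand": -1},
    {"tx": 0, "ty": 0, "tz": 0, "ax": 0, "ay": 0, "az": 0, "hand": -1},
    {"tx": 0, "ty": 0, "tz": 0, "ax": 0, "ay": 0, "az": 0, "hand": -1},
  ],
)

```text
t: 16.52
position: [0.5716, 0.133, 0.4095]
orientation: [-0.0, 0.966, 0.259, -0.001]
force: [-0.2, 0.2, -6.9]
finger_gap: 0.215
```

Call:
arm_command(
  steps=[
    {"tx": 0, "ty": 0, "tz": 0, "ax": 0, "ay": 0, "az": 0, "hand": -1},
    {"tx": 0, "ty": 0, "tz": 0, "ax": 0, "ay": 0, "az": 0, "hand": -1},
    {"tx": 0, "ty": 0, "tz": 0, "ax": 0, "ay": 0, "az": 0, "hand": -1},
    {"tx": 0, "ty": 0, "tz": 0, "ax": 0, "ay": 0, "az": 0, "hand": -1},
    {"tx": 0, "ty": 0, "tz": 0, "ax": 0, "ay": 0, "az": 0, "hand": -1},
  ],
)

```text
t: 16.93
position: [0.5716, 0.133, 0.4095]
orientation: [-0.0, 0.966, 0.259, -0.001]
force: [-0.5, -0.2, -6.6]
finger_gap: 0.217
```

```bash
python3 - <<'E'
from h import *
delta((.5708,.133,.408),-60);print(get_obs()['ft_torque'].round(2),np.abs(get_obs()['joint_vel']).max())
s=optics.camera('scene');cv2.imwrite('pics/s15.png',cv2.resize(s['frame'][110:260,220:370],None,fx=4,fy=4,interpolation=cv2.INTER_CUBIC))
w=optics.camera('wrist');cv2.imwrite('pics/w15.png',w['frame'])
E
```

```text
t 16.93 pos [0.5716 0.133  0.4095] f [-0.5 -0.2 -6.6] gap 0.217 q [-0.58  0.37  0.39  1.73 -0.16  1.08 -1.19]
  delta mm [-0.7 -0.4  1.5] deg [-0.05  0.13  0.01]
[-0.05  0.17 -0.01] 0.0014174119437438794
```

View pics/s15.png

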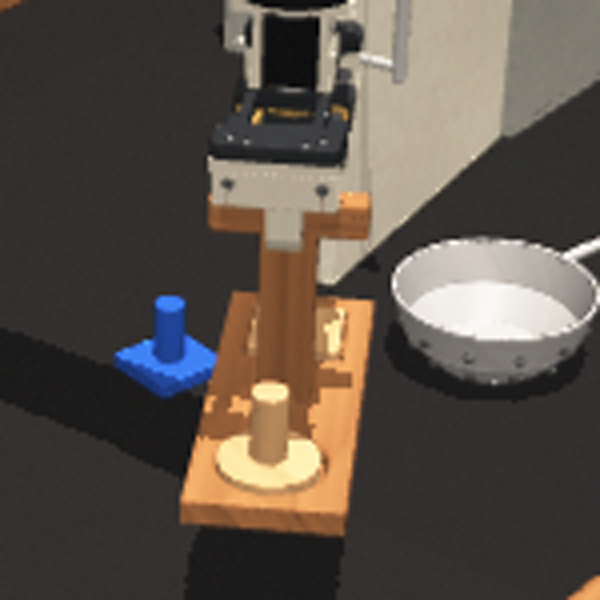

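View pics/w15.png

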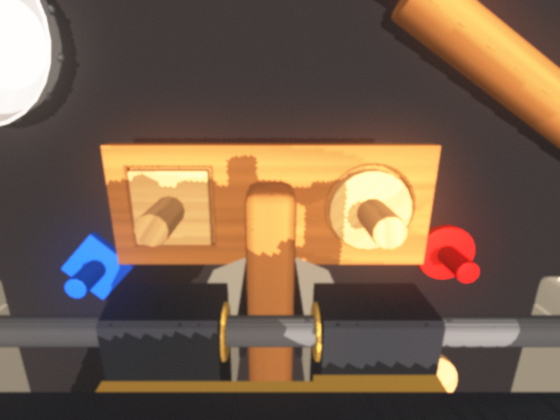

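The caddy hangs level in both views. The round stamp at (371,209) and the square one at (170,207) in the wrist view are both in their wells, and nothing is moving. I'll hand in the job.

```bash
python3 -c "
from rig import robot,get_obs
print(robot.sign_off());o=get_obs();print(o['t'],o['position'],o['finger_gap'])"
```

```text
the job is handed in; nothing more can be done
None
the job is handed in; nothing more can be done
```

I put the smaller round stamp in the round well, then lifted the caddy by its bar and handed the job in at about 17 s, still holding it up. The sign-off gives no verdict, so what follows is my own measurements.

- **Stamp in the well:** it touched the well floor at the expected height (TCP 0.2085 m, about 4 N). After release, the views showed it flush in the well and upright.
- **Caddy held up:** it was about 102 mm above the ledge, with tool tilt under 0.2° and a load of about 7 N. The TCP reading did not change over the last 1.7 s or so of a roughly 2 s hold, and both stamps were visible in their wells.
- **Bystanders:** I touched none of them. I did not measure their positions again at the end.
- **Disagreement:** the top and wrist cameras differed by 1–3 mm on where the well's centre was. I aimed between them, and the stamp went in without any side force.

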